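# Thread the hinge pin through both bushes and hold it for the clip

## Robot

A 6-joint arm with a two-finger parallel gripper is mounted at the origin on a cart in front of the work surface, level with it; the furniture and walls round the work are solid. World frame = base frame: x ahead of the robot, y to its left, z up, the work surface at z = 0. Lengths are in mm, angles in rad, forces in N, time in s.
With the tool pointing down it reaches from about 400 to 925 mm from the base axis. Payload 12.5 kg.
Tool frame: the origin (TCP) lies at the very end of the fingers, on their centre line; the grasp point (between the pads) lies 19 mm behind it; z points along the fingers, y is the direction in which the jaws open and shut (so a half turn about z gives the same grasp; the last joint's range is limited). The gripper opens to 95 mm and grips with 3 to 60 N. Pads are 20 mm wide; open, the fingers measure 119 mm over their backs; the gripper's body (75 mm by 180 mm) begins 59 mm behind the grasp point.
Start: joints at [1.064, 0.491, 1.559, -0, 1.092, -0.106], TCP at [243.832, 575.493, 214.661] pointing down, gripper open.
Joint ranges: [-3.1, 3.1], [-0.84, 2.19], [0.05, 2.79], [-1.13, 4.28], [0.06, 2.93], [-2.69, 2.69]. Speed limits (rad/s): [2.22, 2.22, 2.79, 3.14, 3.14, 3.14].

## Interface

Orientations are given as [roll, pitch, yaw] about the fixed x, y, z axes, in that order (R = Rz(yaw) Ry(pitch) Rx(roll)).
In Python, from cell import env gives the robot as it stands. The module is installed in compiled form; this text tells all that it offers.
- The arm moves only by the tool arm_command, never from a script. Its argument "deltas" is a list that holds one entry, the list of rows, each a list of 5 numbers: the closure, from 0 (fully open) to 1 (shut), then the shift along the world's x, y, z as a fraction of full scale, then the turn about the world's z as a fraction of full scale. In form: [[[grip, dx, dy, dz, twist], ...]]. A call has 1 to 12 rows; each row shifts and turns the pose as measured when the row begins; what a row does not reach is not made up. Full scale, the value 1, is 100 mm for a shift and pi/4 rad for a turn. A row lasts 1/12 s, in which the tool goes at most 41.7 mm and 7.16 degrees, less where a joint would pass 70% of its speed; a pose out of reach is approached as far as the arm can. A call with a number of a shift or a turn outside -1 to 1 is refused whole. A call with a gripper value outside its range is refused whole. The fingers move at their own pace and stop on an object; the grip force is fixed at half the most. Time passes only in rows, so rows that do not move let the fingers close. It gives the time, the measured TCP pose, the force and the opening at its end, in the units of the state.
- env.state(): the state, without advancing time (a new reading comes with each control period).
- env.read_camera(name): name is "scene" or "top" or "wrist"; returns a dict with "frame" (384x512x3 uint8, red, green, blue), "fx", "fy", "cx", "cy" (pixels), "R" (3x3) and "t" (3): a world point X has camera coordinates R X + t; the wrist camera has in their place "tool_from_camera" (4x4, takes a point from camera to tool coordinates, whose origin is the TCP and whose axes are the flange's). Camera axes: x right, y down, z forward; pixel columns grow to the right and rows downward; lengths in mm; the calibration is good to about 2 mm. A picture is of the moment at which its call begins: read the wrist's pose just before it. There is no depth.
- env.job_done(): hands the job in, once; it reports no verdict.
The state is a dict: "t": time; "joints": joint angles; "qvel": joint speeds; "tau": joint torques, N m; "eef_pos": TCP position; "tcp_rot": TCP orientation; "ft_force": force on the tool from outside, world axes, zero at the start; "moment": the same for the moment, N m; "opening": opening from 0.0 (shut) to 1.0 (fully open).
Only numpy, scipy, OpenCV 4.12 (cv2) and the standard library are available. Lean on these libraries where they do the work, as an engineer would, in place of code of your own. Each camera call takes 0.05 s, during which the arm holds its last target.

## Task

Pull the longest of the three headed pins out of the wooden pin rack, leaving the other two standing in it, and thread it point first down through the upper and then the lower bush of the hinge bracket. Finish still holding it by the head, at rest, with about two centimetres of the point end sticking out below the lower bush, so that a retaining clip can be fitted: do not let go, and do not let the head come down onto the upper bush.

Things in the scene. Friction and masses are not known exactly. Their poses are not given: they have to be found in the camera images.
- long_pin: The longest of three steel pins; stands point down in one of the rack holes, head highest of the three, leaning up to 2 degrees. Round shank 12 mm thick, 115 mm long, its first 9 mm tapered to a 6 mm flat point; then a grooved cylindrical head, 20 mm thick, 34 mm high. 0.175 kg, varying by 30 percent. Origin: centre of the point's end face; z along the pin to the head; yaw random.
- long_pin_neck (a point): Point on the long pin's axis at the underside of its head, 115 mm above the origin; the middle of the head is 17 mm further on.
- mid_pin: Bystander to leave in the rack: pin of the same diameters and head, but with an 80 mm shank. Origin: centre of the point's end face, z towards the head.
- short_pin: Bystander to leave in the rack: pin of the same diameters and head, but with a 65 mm shank. Origin: centre of the point's end face, z towards the head.
- pin_rack: Wooden block, fixed to the bench, 60 mm (its x) by 190 mm (its y; 213 mm with end plates), 70 mm high. Origin: centre of its underside. Three upright blind holes, 16 mm wide and 60 mm deep (floor 10 mm above the bench), at -60, 0 and +60 mm along its y; one pin stands in each, on the hole's floor.
- bracket: Painted metal hinge bracket, fixed: base plate 105x90x8 mm; upright plate 130 mm high at 38 to 50 mm along its +x carries two bush sleeves on one vertical axis, outside 32 mm, bore 16 mm, 16 mm long: upper 114 to 130 mm, lower 60 to 76 mm above the bench, open between and below. Nothing of it is higher than 130 mm. Origin: where the bush axis meets the bench; z up.
- upper_mouth (a point): Centre of the upper bush's top opening, on the bush axis, 130 mm above the bench.
- lower_mouth (a point): Centre of the lower bush's top opening, on the same axis, 76 mm above the bench (that bush ends at 60 mm).
Mind the look-alikes: they are no part of the job. Leave any orange look-alike of the long_pin alone.

How it is judged (in metres and radians):
On the way, in this order (a step that is already met when the one before it is completed fails the run):
1. the long pin is pulled clear out of the rack (z of long_pin in the frame of pin_rack above 0.075 m and contact force between long_pin and the fingers above 0.5 N), for 0.1 s.
2. its point is inside the upper bush and not yet in the lower one (horizontal distance between long_pin and upper_mouth below 0.006 m and z of long_pin in the frame of upper_mouth below -0.004 m and z of long_pin in the frame of lower_mouth above 0.002 m and angle between the z axis of long_pin and the z axis of bracket, either way round below 0.15 rad), for 0.1 s.
At the end, for the whole second after the job is handed in: The long pin is on the bush axis (6 mm at point and neck, 0.1 rad), its point 10 mm or more out below the lower bush, its head 5 mm or more above the upper bush; at rest (under 20 mm/s), still gripped by the head (over 1 N). The other two pins still stand in their holes (horizontal distance between long_pin and lower_mouth below 0.006 m and horizontal distance between long_pin_neck and upper_mouth below 0.006 m and angle between the z axis of long_pin and the z axis of bracket, either way round below 0.1 rad and z of long_pin in the frame of lower_mouth below -0.026 m and z of long_pin_neck in the frame of upper_mouth above 0.005 m and contact force between long_pin and the fingers above 1 N and distance between the grasp point and long_pin_neck below 0.06 m and linear speed of long_pin below 0.02 m/s and height (world z) of each of mid_pin, short_pin below 0.03 m and angle between each of mid_pin, short_pin's own z axis and vertical below 0.2 rad); the arm keeps its last pose, push and grip.
It fails at once if another pin is pulled up in the rack by more than 30 mm (height (world z) of any of mid_pin, short_pin above 0.04 m).
It also fails if it takes over 58 s, if anything falls off the work surface, if the arm or the gripper's body presses on something with over 40 N, if the wrist force passes 120 N, or if a joint passes its speed limit or range.

## Working session

There is one attempt and no reset: what is moved stays moved. The work goes in short steps, Python scripts to look and compute and a tool call to move; the robot and the scene stay as the last step left them, time stands still between calls to the robot, and variables do not carry over. Pictures are saved under pics/ and viewed, and the job is handed in when it is done.

Besides the shell and the picture viewer there is one more tool, called after "Request:" by a JSON object that holds its "method" and its "body", one argument or row to a line. arm_command: Moves the arm, as the interface text tells. Its arguments: {"type":"object","properties":{"deltas":{"type":"array","items":{"type":"array","items":{"type":"array","items":{"type":"number","minimum":-1,"maximum":1}}}}},"required":["deltas"]}

```bash
mkdir -p pics; cat > h.py <<'E'
import numpy as np, cv2
from cell import env
def snap(n,f):
    c=env.read_camera(n); cv2.imwrite(f'pics/{f}.png',cv2.cvtColor(c['frame'],cv2.COLOR_RGB2BGR)); 
    np.savez(f'pics/{f}.npz',**{k:np.array(v) for k,v in c.items()}); return c
def ld(f): return np.load(f'pics/{f}.npz')
def crop(f,x0,y0,x1,y1,s,o):
    im=cv2.imread(f'pics/{f}.png')[y0:y1,x0:x1]; cv2.imwrite(f'pics/{o}.png',cv2.resize(im,None,fx=s,fy=s,interpolation=cv2.INTER_CUBIC))
def atz(c,u,v,z):
    R,t=c['R'],c['t']; o=-R.T@t; d=R.T@np.array([(u-c['cx'])/c['fx'],(v-c['cy'])/c['fy'],1]); return o+d*(z-o[2])/d[2]
def proj(c,X):
    p=c['R']@np.array(X,float)+c['t']; return c['fx']*p[0]/p[2]+c['cx'],c['fy']*p[1]/p[2]+c['cy']
E
python3 - <<'E'
from h import *
s=env.state(); print(s)
for n in ['scene','top','wrist']:
    c=snap(n,n+'0'); print(n,{k:np.round(v,3).tolist() for k,v in c.items() if k!='frame'})
    if n!='wrist': print(-c['R'].T@c['t'])
E
```

```text
{'t': 0.0, 'joints': array([ 1.06439959e+00,  4.91565792e-01,  1.55948211e+00,  2.64289826e-05,
        1.09167039e+00, -1.05581954e-01]), 'qvel': array([ 0.00080922,  0.00068098, -0.00041912,  0.00093058,  0.00108599,
       -0.00085324]), 'tau': array([ 4.98830577e-04, -6.12638783e+01, -2.58183324e+01,  6.93114032e-02,
        4.81494970e-02, -7.32671924e-05]), 'eef_pos': array([243.69554635, 575.25922115, 214.04662268]), 'tcp_rot': array([-3.14047575e+00, -1.41935587e-04,  2.74076559e+00]), 'ft_force': array([0.44749451, 0.57792933, 0.0903464 ]), 'moment': array([ 0.01430634,  0.0402466 , -0.03272761]), 'opening': 1.003512887702977}
scene {'fx': 368.349, 'fy': 368.349, 'cx': 264.271, 'cy': 189.835, 'R': [[0.462, -0.887, -0.008], [-0.683, -0.35, -0.64], [0.565, 0.301, -0.768]], 't': [-230.223, 409.187, 637.485]}
[  25.57477299 -252.62914205  749.89882724]
top {'fx': 387.569, 'fy': 387.569, 'cx': 257.058, 'cy': 192.533, 'R': [[0.024, -1.0, 0.004], [-0.985, -0.024, -0.172], [0.173, 0.0, -0.985]], 't': [-7.255, 534.979, 961.181]}
[ 361.13765176    5.60317535 1039.0726089 ]
wrist {'fx': 336.868, 'fy': 336.868, 'cx': 255.101, 'cy': 200.367, 'tool_from_camera': [[-0.001, -0.967, -0.253, 70.748], [1.0, -0.001, 0.0, 0.143], [-0.0, -0.253, 0.967, -169.176], [0.0, 0.0, 0.0, 1.0]]}
```

View pics/scene0.png

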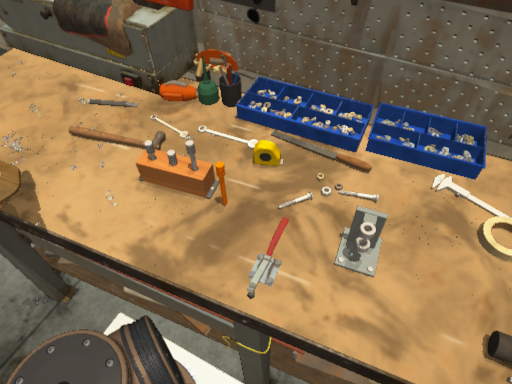

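View pics/top0.png

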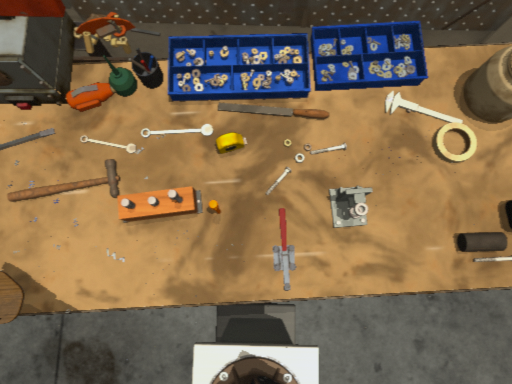

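View pics/wrist0.png

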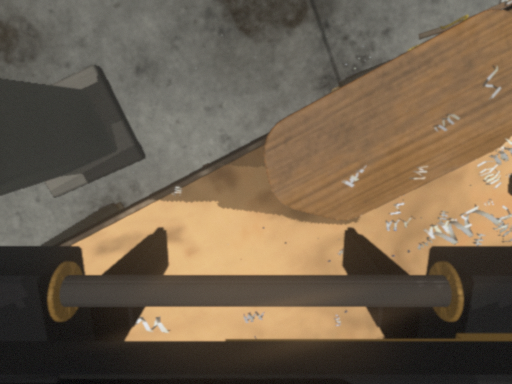

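```bash
python3 - <<'E'
from h import *
crop('scene0',125,125,245,215,6,'sc_rack'); crop('top0',105,175,235,230,6,'top_rack')
crop('scene0',325,195,400,285,6,'sc_br'); crop('top0',320,175,385,235,8,'top_br')
E
```

```text
(no output)
```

View pics/sc_rack.png

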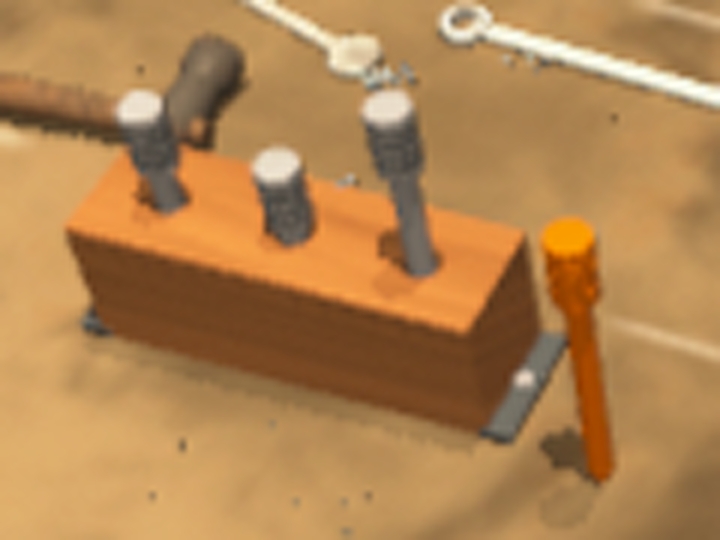

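View pics/top_rack.png

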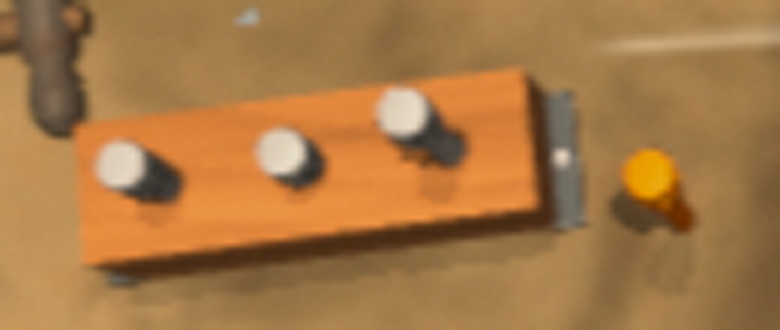

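View pics/sc_br.png

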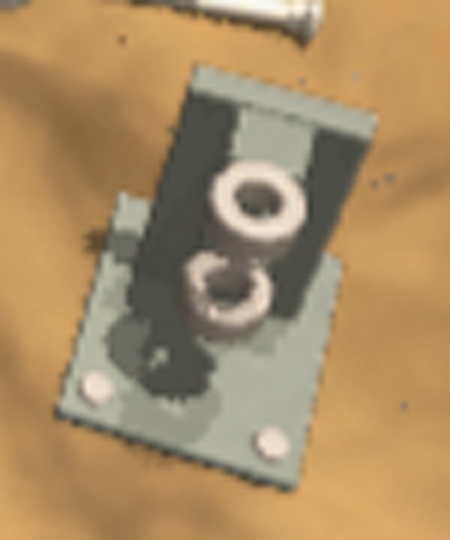

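View pics/top_br.png

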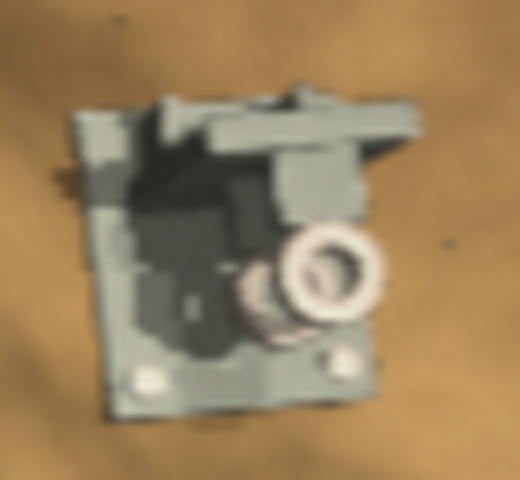

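```bash
python3 - <<'E'
from h import *
s,t=ld('scene0'),ld('top0')
S=lambda x,y:(125+x/6-.4,125+y/6-.4); T=lambda x,y:(105+x/6-.4,175+y/6-.4)
for n,a,b,z in [('long',(387,107),(405,112),159),('mid',(142,108),(122,165),124),('short',(279,165),(283,154),109),('orange',(569,238),(650,174),149)]:
    print(n,atz(s,*S(*a),z)[:2],atz(t,*T(*b),z)[:2])
for n,a in [('c1',(525,70)),('c2',(545,212)),('c3',(77,128)),('c4',(85,265))]: print('rack',atz(t,*T(*a),70)[:2])
for n,a in [('s',(525,235)),('s',(468,330)),('s',(68,232))]: print('rackS',atz(s,*S(*a),70)[:2])
print('bush',atz(s,325+258/6-.4,195+200/6-.4,130)[:2],atz(t,320+331/8-.4,175+272/8-.4,130)[:2])
print('lowbush',atz(s,325+229/6-.4,195+285/6-.4,76)[:2])
for x,y in [(208,130),(420,120)]: print('plate',atz(t,320+x/8-.4,175+y/8-.4,130)[:2])
E
```

```text
long [508.48737276 202.66618746] [508.75816022 201.23683809]
mid [490.3251991  319.90566705] [490.52255758 319.97930296]
short [499.99658004 260.84072432] [498.72424067 260.5401309 ]
orange [488.3882505  107.64350958] [488.47718996 107.38712445]
rack [542.98895703 171.31866425]
rack [482.60918445 159.73424953]
rack [513.44145312 358.78376113]
rack [455.64799533 350.46576955]
rackS [542.18323692 172.669033  ]
rackS [485.84578667 164.23519288]
rackS [454.50536095 347.92977596]
bush [ 488.26781174 -240.8286574 ] [ 487.83719051 -241.06801999]
lowbush [ 488.92037859 -241.60830478]
plate [ 529.64943136 -205.3179288 ]
plate [ 534.24471341 -268.67115095]
```

Request:
{"method": "arm_command", "body": {
  "deltas": [
    [[0,0.22,-0.31,0.03,-0.11],[0,0.22,-0.31,0.03,-0.11],[0,0.22,-0.31,0.02,-0.11],[0,0.22,-0.31,0,-0.11],[0,0.22,-0.31,0,-0.11],[0,0.22,-0.31,0,-0.11],[0,0.22,-0.31,0,-0.11],[0,0.22,-0.31,0,-0.11],[0,0.22,-0.31,0,-0.11],[0,0.22,-0.31,0,-0.11]]
  ]
}}

```text
t: 0.98
eef_pos: [465.3, 255.4, 220.1]
tcp_rot: [-3.138, -0.001, 1.85]
ft_force: [0.7, -0.2, 0.2]
opening: 0.999
```

Request:
{"method": "arm_command", "body": {
  "deltas": [
    [[0,0.18,-0.22,0,-0.07],[0,0.18,-0.22,0,-0.05],[0,0.05,-0.07,0,-0.02],[0,0,0,0,0],[0,0,0,0,0]]
  ]
}}

```text
t: 1.4
eef_pos: [510.9, 195.5, 219.3]
tcp_rot: [-3.138, -0.0, 1.721]
ft_force: [-0.6, 0.3, -0.2]
opening: 1.002
```

```bash
python3 - <<'E'
from h import *
s=env.state(); print(s['eef_pos'],s['tcp_rot'],s['ft_force'])
snap('wrist','w1'); snap('scene','s1')
E
```

```text
[510.87400242 195.52369557 219.31570522] [-3.13750433e+00 -3.53540979e-04  1.72132933e+00] [-0.60290112  0.31023984 -0.24769366]
```

View pics/w1.png

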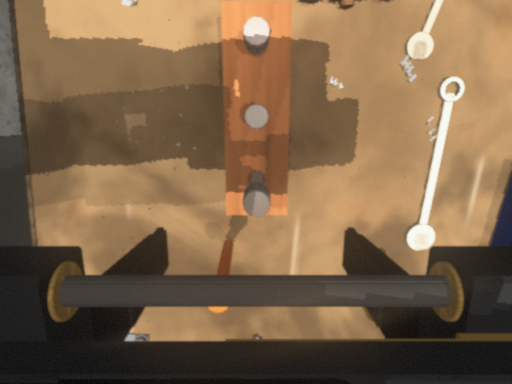

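```bash
cat >> h.py <<'E'
from scipy.spatial.transform import Rotation as Ro
def wcam(c,s):
    W=np.eye(4); W[:3,:3]=Ro.from_euler('xyz',s['tcp_rot']).as_matrix(); W[:3,3]=s['eef_pos']
    M=np.linalg.inv(W@c['tool_from_camera']); return dict(fx=c['fx'],fy=c['fy'],cx=c['cx'],cy=c['cy'],R=M[:3,:3],t=M[:3,3])
E
python3 - <<'E'
from h import *
crop('w1',200,0,320,240,3,'w1c')
c=wcam(ld('w1'),env.state())
print(proj(c,(508.6,202,159)),proj(c,(508.6,202,125)),proj(c,(499.4,260.7,109)),proj(c,(490.4,319.9,124)),proj(c,(508.1,200.8,70)))
E
```

```text
(np.float64(253.8763054146536), np.float64(207.39473687594872)) (np.float64(254.16195730256143), np.float64(195.90693946652218)) (np.float64(253.88684266296764), np.float64(119.71392850884969)) (np.float64(253.6668703780926), np.float64(34.588523002110975)) (np.float64(253.8027814733423), np.float64(183.38201265112562))
```

View pics/w1c.png

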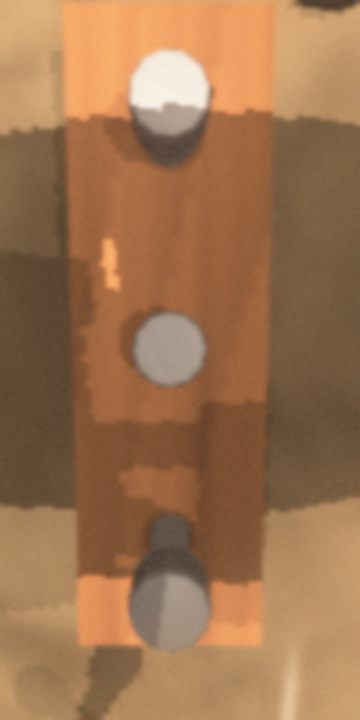

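Request:
{"method": "arm_command", "body": {
  "deltas": [
    [[0,-0.02,0.08,0,0],[0,0,0,0,0],[0,0,0,-0.2,0],[0,0,0,-0.2,0],[0,0,0,-0.2,0],[0,0,0,-0.1,0],[0,0,0,0,0],[0,0,0,0,0]]
  ]
}}

```text
t: 2.17
eef_pos: [503.7, 213.8, 148.7]
tcp_rot: [-3.141, -0.001, 1.738]
ft_force: [-0.2, -0.4, 0.1]
opening: 1.001
```

Request:
{"method": "arm_command", "body": {
  "deltas": [
    [[0,0,0,0,0],[0,0,0,0,0]]
  ]
}}

```text
t: 2.33
eef_pos: [503.6, 215.0, 149.8]
tcp_rot: [3.141, -0.002, 1.74]
ft_force: [-0.1, 0.5, -0.3]
opening: 0.999
```

Request:
{"method": "arm_command", "body": {
  "deltas": [
    [[0,0.05,-0.1,0,0],[0,0,0,0,0]]
  ]
}}

```text
t: 2.5
eef_pos: [509.3, 204.9, 151.3]
tcp_rot: [3.139, -0.002, 1.742]
ft_force: [0.4, -1.1, 0.3]
opening: 1.001
```

Request:
{"method": "arm_command", "body": {
  "deltas": [
    [[0,0,-0.01,-0.14,0],[0,0,0,-0.12,0],[0,0,0,0,0]]
  ]
}}

```text
t: 2.75
eef_pos: [511.1, 202.7, 126.9]
tcp_rot: [3.134, -0.002, 1.74]
ft_force: [-0.4, -0.1, 0.6]
opening: 0.998
```

Request:
{"method": "arm_command", "body": {
  "deltas": [
    [[1,-0.01,0,0,0],[1,0,0,0,0],[1,0,0,0,0],[1,0,0,0,0],[1,0,0,0,0],[1,0,0,0,0]]
  ]
}}

```text
t: 3.25
eef_pos: [511.2, 202.3, 129.7]
tcp_rot: [3.131, -0.003, 1.739]
ft_force: [-0.2, -0.2, -0.4]
opening: 0.638
```

```bash
python3 - <<'E'
from h import *
s=env.state(); print(s['eef_pos'],s['tcp_rot'],s['ft_force'],s['opening'],s['t'])
snap('scene','s2');snap('top','t2'); snap('wrist','w2');crop('s2',125,85,275,205,5,'s2c')
E
```

```text
[511.24735095 202.28835225 129.73063019] [ 3.13094434e+00 -2.54181625e-03  1.73872771e+00] [-0.24595849 -0.20720766 -0.38410556] 0.6384219008655605 3.25
```

View pics/s2c.png

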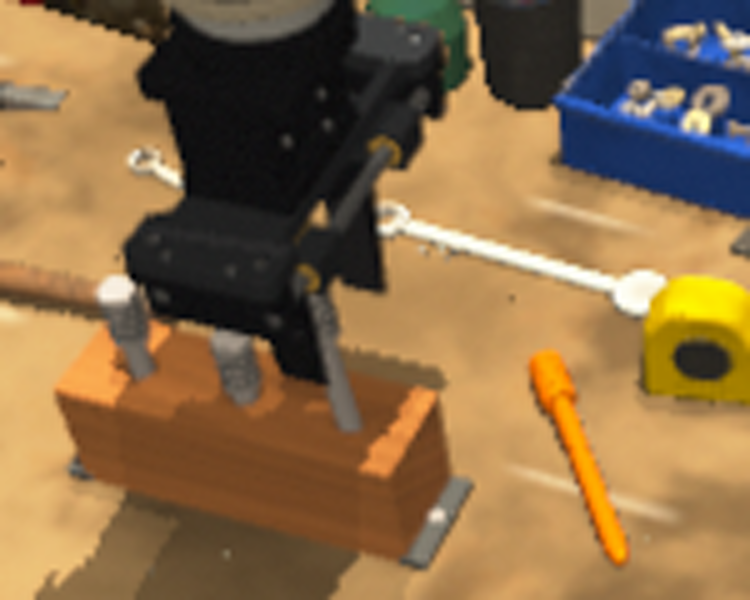

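View pics/w2.png

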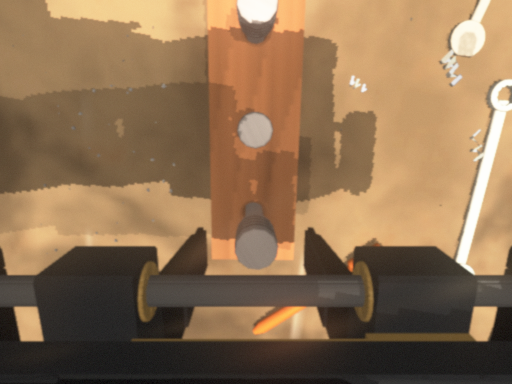

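```bash
python3 - <<'E'
from h import *
c=wcam(ld('w2'),env.state())
R=Ro.from_euler('xyz',env.state()['tcp_rot']).as_matrix();p=env.state()['eef_pos']
print('tcp',proj(c,p),'grasp',proj(c,p+R@[0,0,-19]))
print(proj(c,(509.3,203,159)),proj(c,(509.3,202,159)),proj(c,(509.3,203,125)),proj(c,(499.4,260.7,109)))
print(atz(c,256,245,159))
crop('w2',180,190,340,280,5,'w2c')
crop('s1',125,85,275,205,5,'s1c')
E
```

```text
tcp (np.float64(254.86102188169062), np.float64(248.34224947433486)) grasp (np.float64(254.861911349729), np.float64(263.65082259186534))
(np.float64(251.7257233551909), np.float64(271.4282177275636)) (np.float64(251.36617268368), np.float64(273.4172635462809)) (np.float64(251.63959331300907), np.float64(243.4059272748943)) (np.float64(250.98068165192348), np.float64(133.6323323006482))
[509.07949859 215.95337476 159.        ]
```

View pics/w2c.png

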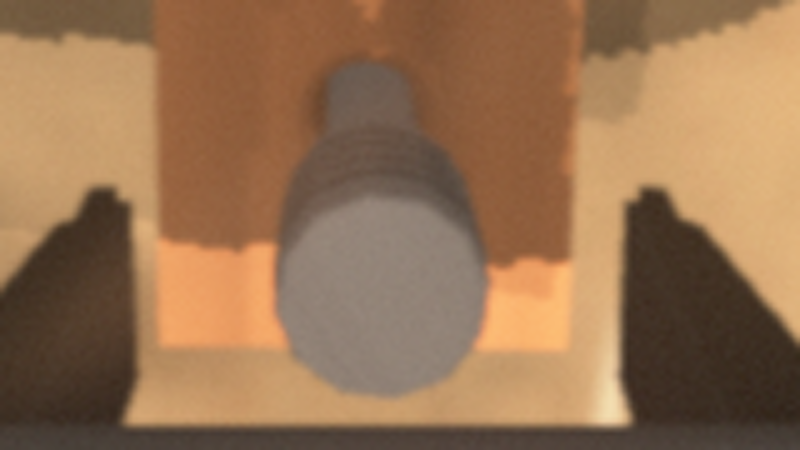

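View pics/s1c.png

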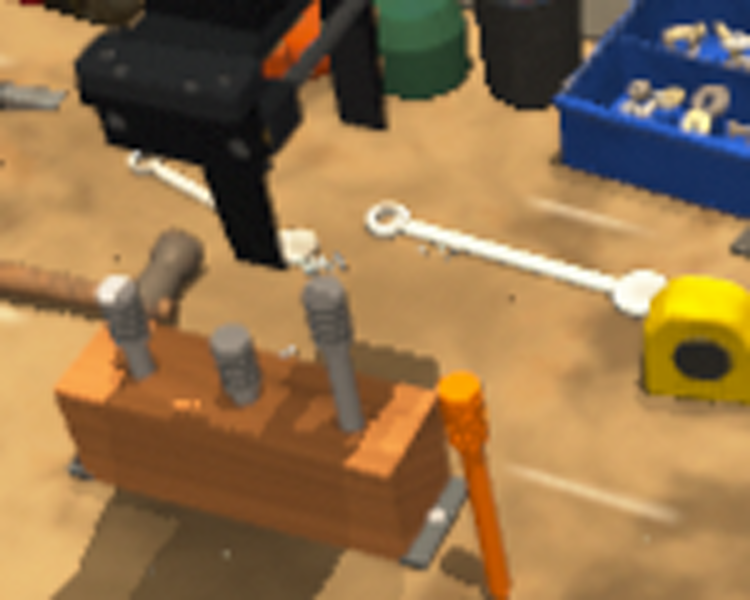

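View pics/t2.png

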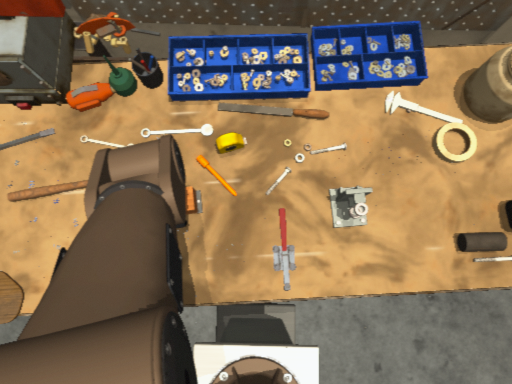

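```bash
python3 - <<'E'
from h import *
def R(s): return Ro.from_euler('xyz',s).as_matrix()
# s1 & s2 overlays
for f,p,r,o in [('s1',[510.87,195.52,219.3],[-3.1375,0,1.7213],1.0),('s2',[511.25,202.29,129.73],[3.131,-.0025,1.7387],.638)]:
    c=ld(f); im=cv2.imread(f'pics/{f}.png')
    im=cv2.resize(im,None,fx=5,fy=5,interpolation=cv2.INTER_CUBIC)
    for sgn in (1,-1):
        for x in (-10,10):
            for z in (0,-38):
                q=np.array(p)+R(r)@[x,sgn*47.5*o,z]; u,v=proj(c,q); cv2.circle(im,(int(5*u+2),int(5*v+2)),3,(0,0,255) if z==0 else (255,0,0),-1)
    for z in (159,125,70):
        u,v=proj(c,(509,202.5,z)); cv2.circle(im,(int(5*u+2),int(5*v+2)),3,(0,255,0),-1)
    cv2.imwrite(f'pics/{f}o.png',im[250:850,600:1350])
E
```

```text
(no output)
```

View pics/s1o.png

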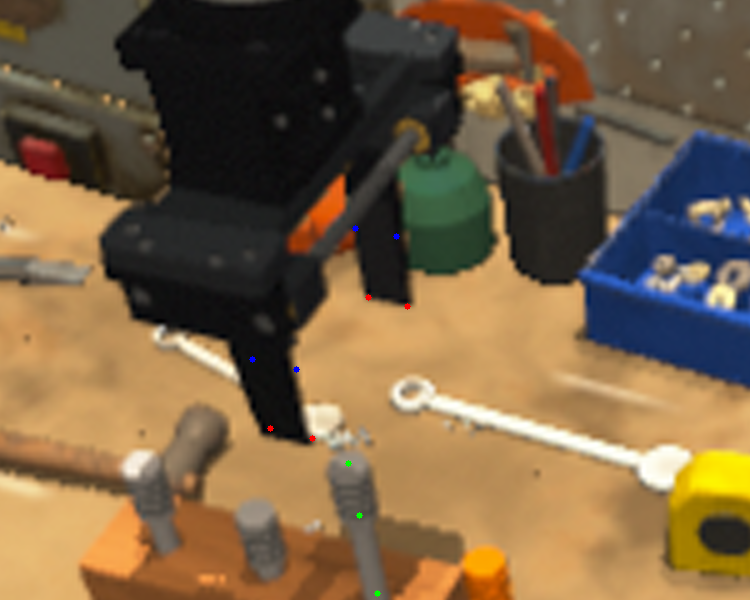

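View pics/s2o.png

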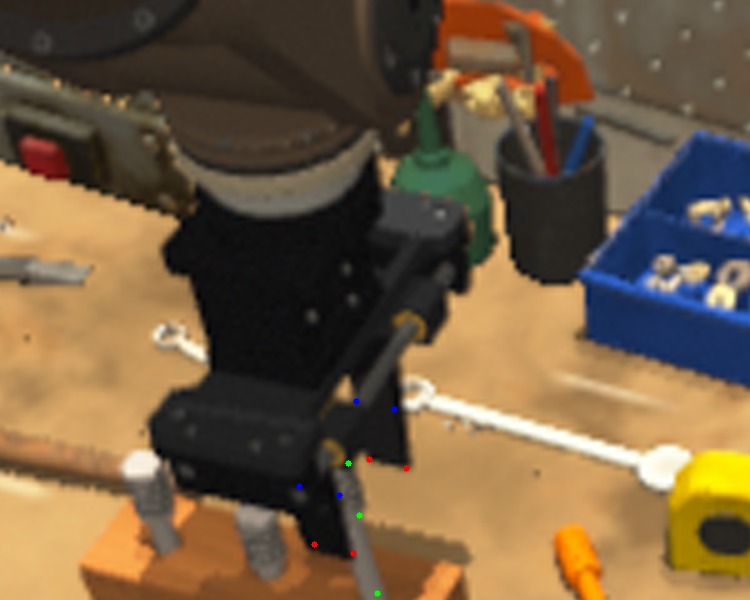

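```bash
python3 - <<'E'
from h import *
d=ld('w2'); M=np.linalg.inv(d['tool_from_camera'])
for x in (-10,0,10):
  for y in (-30.3,0,30.3):
    for z in (0,-19,-38,-30):
      q=M@[x,y,z,1]; print(x,y,z,np.round([d['fx']*q[0]/q[2]+d['cx'],d['fy']*q[1]/q[2]+d['cy']],1))
E
```

```text
-10 -30.3 0 [199.4 265.5]
-10 -30.3 -19 [193.3 282.5]
-10 -30.3 -38 [185.6 303.7]
-10 -30.3 -30 [189.1 294.1]
-10 0 0 [254.9 265.4]
-10 0 -19 [254.9 282.4]
-10 0 -38 [254.9 303.6]
-10 0 -30 [254.9 294. ]
-10 30.3 0 [310.3 265.3]
-10 30.3 -19 [316.5 282.3]
-10 30.3 -38 [324.2 303.4]
-10 30.3 -30 [320.7 293.9]
0 -30.3 0 [198.6 248.4]
0 -30.3 -19 [192.3 263.7]
0 -30.3 -38 [184.4 283. ]
0 -30.3 -30 [188.  274.3]
0 0 0 [254.9 248.3]
0 0 -19 [254.9 263.7]
0 0 -38 [254.9 282.8]
0 0 -30 [254.9 274.2]
0 30.3 0 [311.1 248.3]
0 30.3 -19 [317.4 263.6]
0 30.3 -38 [325.3 282.7]
0 30.3 -30 [321.8 274.1]
10 -30.3 0 [197.8 230.9]
10 -30.3 -19 [191.3 244.5]
10 -30.3 -38 [183.1 261.5]
10 -30.3 -30 [186.8 253.8]
10 0 0 [254.8 230.8]
10 0 -19 [254.8 244.4]
10 0 -38 [254.8 261.4]
10 0 -30 [254.8 253.7]
10 30.3 0 [311.8 230.7]
10 30.3 -19 [318.3 244.3]
10 30.3 -38 [326.6 261.3]
10 30.3 -30 [322.9 253.6]
```

```bash
python3 - <<'E'
from h import *
s=env.state(); print(s['t'],s['eef_pos'],s['tcp_rot'],s['ft_force'],s['opening'])
c=wcam(ld('w2'),s); print(atz(c,256,249,159))
snap('wrist','w3'); s2=env.state(); print(s2['t'],s2['eef_pos'],s2['opening'],s2['qvel'])
crop('w3',180,190,340,280,5,'w3c')
E
```

```text
3.4 [511.17670726 202.26329394 129.53860884] [ 3.13120403e+00 -2.48254342e-03  1.73874869e+00] [ 0.75712889 -0.5322542   0.60616067] 0.5123196793367006
[509.39675692 214.07408931 159.        ]
3.45 [511.145653   202.27516254 129.43904785] 0.46772410971391265 [ 0.00044907  0.00129926  0.00053106 -0.00109532 -0.00033262 -0.00060798]
```

View pics/w3c.png

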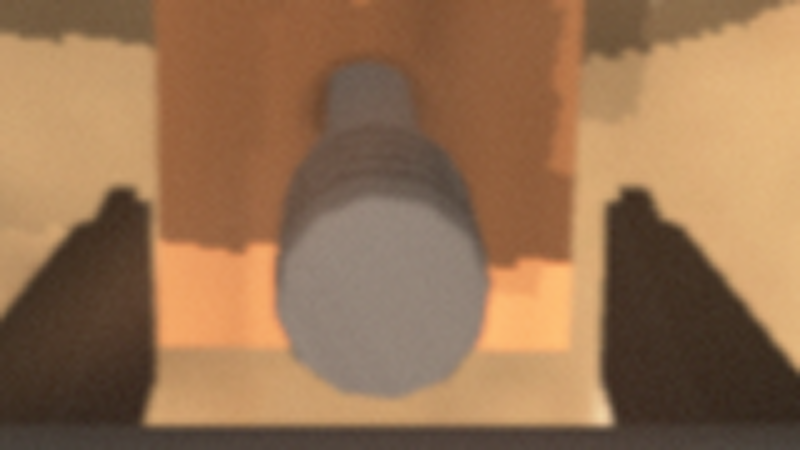

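```bash
python3 - <<'E'
from h import *
s=env.state(); c=wcam(ld('w3'),s)
P=lambda x,y,z: np.round(atz(c,180+x/5-.4,190+y/5-.4,z)[:2],1)
print('rackend',P(365,348,70)); print('hole/shank base far edge',P(370,62,70))
for z in (159,150,140,130,125,120): print(z,'top',P(382,293,z))
print('short', atz(c,255,130,109))
crop('w3',200,0,320,270,3,'w3d')
E
```

```text
rackend [515.6 169.3]
hole/shank base far edge [509.2 212.3]
159 top [509.3 214.5]
150 top [510.  210.8]
140 top [510.9 206.8]
130 top [511.7 202.7]
125 top [512.1 200.6]
120 top [512.5 198.6]
short [501.23287075 263.02750432 109.        ]
```

View pics/w3d.png

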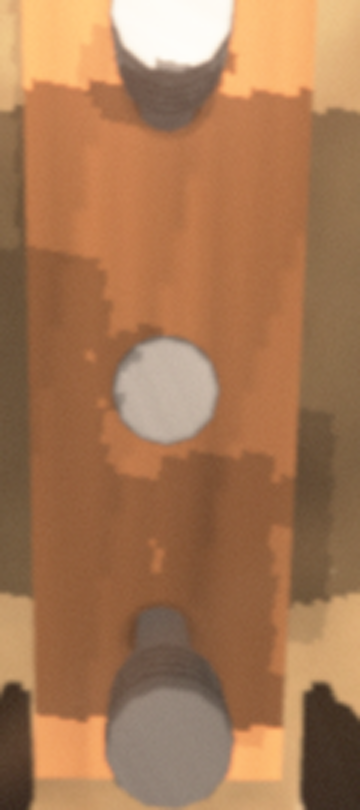

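```bash
python3 - <<'E'
from h import *
s=env.state(); c=wcam(ld('w3'),s)
for n,X in dict(long=(509,203,159),long130=(511,203,130),long145=(511,205,145),short=(499.4,260.7,109),mid=(490.4,320,124)).items():
    q=c['R']@np.array(X)+c['t']; print(n,q,336.9*20/q[2], proj(c,X))
print(-c['R'].T@c['t'])
st,tp=ld('s2'),ld('top0')
# triangulation initial long head using scene0, top0
s0,t0=ld('scene0'),ld('top0')
P=[np.c_[c['R'],c['t']] for c in (s0,t0)]
def tri(a,b):
    n=lambda c,p:np.array([[(p[0]-c['cx'])/c['fx']],[(p[1]-c['cy'])/c['fy']]])
    X=cv2.triangulatePoints(P[0],P[1],n(s0,a),n(t0,b)); return (X[:3]/X[3]).T
S=lambda x,y:(125+x/6-.4,125+y/6-.4); T=lambda x,y:(105+x/6-.4,175+y/6-.4)
for n,a,b in [('long',(387,107),(405,112)),('mid',(142,108),(122,165)),('short',(279,165),(283,154)),('orange',(569,238),(650,174)),('corner',(525,235),(525,70))]: print(n,tri(S(*a),T(*b)))
E
```

```text
long [ -1.80240676  32.2251308  152.68438937] 44.13024820556003 (np.float64(251.1245260460064), np.float64(271.4652673768909))
long130 [-1.46962104e-01  2.52866793e+01  1.80864478e+02] 37.254413221521474 (np.float64(254.82745990383881), np.float64(247.46440283244783))
long145 [  0.34845412  27.12829177 165.85238198] 40.626489167533514 (np.float64(255.80893993673888), np.float64(255.467989568889))
short [ -2.24913165 -36.91554575 186.46037615] 36.136363869787 (np.float64(251.03779513547602), np.float64(133.67344844186798))
mid [ -1.12896203 -91.23071184 156.94600758] 42.93196178661113 (np.float64(252.67798448813355), np.float64(4.549649648792297))
[497.76618732 271.48083613 298.77985197]
long [[508.20834885 201.53639322 159.82474349]]
mid [[490.52754986 320.09122538 123.76144233]]
short [[498.71429246 259.90386738 110.47581836]]
orange [[488.38214231 107.47579302 149.11147739]]
corner [[542.44520216 171.87567577  70.29189337]]
```

```bash
python3 - <<'E'
from h import *
snap('scene','s3'); s=env.state(); print(s['t'],s['opening'],s['ft_force'])
a=cv2.imread('pics/s1.png')[130:200,140:220];b=cv2.imread('pics/s3.png')[130:200,140:220]
cv2.imwrite('pics/s13.png',cv2.resize(np.hstack([a,b]),None,fx=5,fy=5,interpolation=cv2.INTER_CUBIC))
E
```

```text
3.5 0.4291597077132455 [ 0.32489463 -0.11051829 -0.96140009]
```

View pics/s13.png

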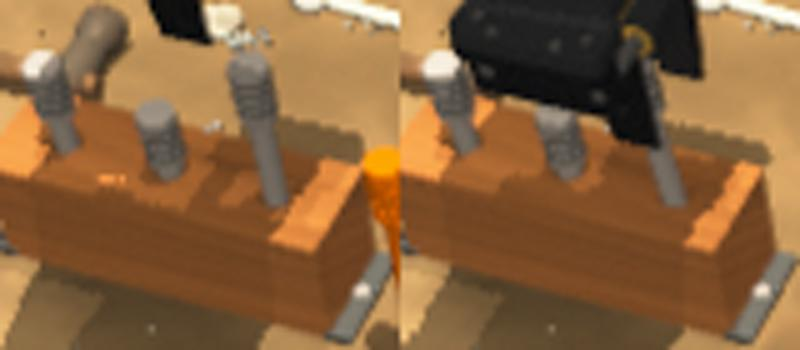

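Request:
{"method": "arm_command", "body": {
  "deltas": [
    [[0.3,0,0,0.15,0],[0.3,0,0,0.25,0],[0.3,-0.01,0,0.2,0],[0.3,0,0,0,0]]
  ]
}}

```text
t: 3.83
eef_pos: [509.1, 202.1, 190.1]
tcp_rot: [3.136, -0.002, 1.739]
ft_force: [0.2, 0.6, 0.4]
opening: 0.649
```

```bash
python3 - <<'E'
from h import *
s=env.state(); print(s['t'],s['eef_pos'],s['tcp_rot'],s['joints'])
c=wcam(snap('wrist','w4'),s); crop('w4',180,150,340,280,5,'w4c')
print(proj(c,(509,203,159)),proj(c,(509,212,159)),proj(c,(499.4,260.7,109)))
E
```

```text
3.8333 [509.13729255 202.05961074 190.07394484] [ 3.13571910e+00 -2.10908991e-03  1.73880857e+00] [0.2564125  0.40716398 1.78269378 0.00195124 0.94569897 0.0872694 ]
(np.float64(254.59539769044474), np.float64(227.70529867836004)) (np.float64(256.99367869404944), np.float64(214.1562242202117)) (np.float64(254.35585395921035), np.float64(128.9320144858808))
```

View pics/w4.png

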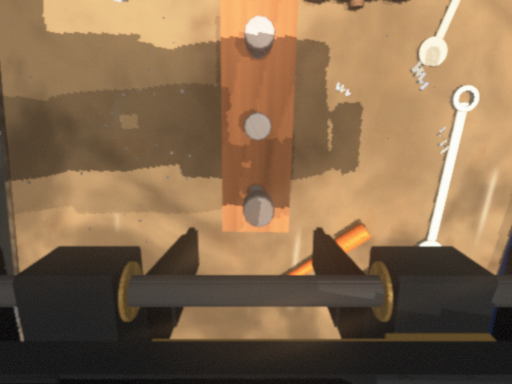

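Request:
{"method": "arm_command", "body": {
  "deltas": [
    [[0.3,0,0,0,-0.155],[0.3,0,0,0,-0.155],[0.3,0,0,0,-0.155],[0.3,0,0,0,-0.155],[0.3,0,0,0,-0.155],[0.3,0,0,0,-0.155],[0.3,0,0,0,-0.155],[0.3,0,0,0,-0.155],[0.3,0,0,0,-0.155],[0.3,0,0,0,-0.155],[0.3,0,0,0,-0.155],[0.3,0,0,0,-0.155]]
  ]
}}

```text
t: 4.88
eef_pos: [504.3, 200.6, 174.8]
tcp_rot: [-3.139, 0.011, 0.241]
ft_force: [0.4, -0.1, 0.4]
opening: 0.703
```

Request:
{"method": "arm_command", "body": {
  "deltas": [
    [[0.3,0.05,0.04,0,-0.09],[0.3,0,0,0,0]]
  ]
}}

```text
t: 5.05
eef_pos: [508.6, 204.4, 172.3]
tcp_rot: [-3.139, 0.014, 0.16]
ft_force: [-0.9, -0.7, 0.6]
opening: 0.695
```

```bash
python3 - <<'E'
from h import *
s=env.state(); print(s['t'],s['eef_pos'],s['tcp_rot'],s['joints'])
c=wcam(snap('wrist','w5'),s)
print(proj(c,(509.5,212,159)),proj(c,(499.4,260.7,109)))
E
```

```text
5.05 [508.55356317 204.36720542 172.34696933] [-3.13913621  0.01395824  0.15984326] [0.25966275 0.43608178 1.78922429 0.0047845  0.92993606 1.6677462 ]
(np.float64(242.65066764173238), np.float64(235.84571689260292)) (np.float64(176.40530642922448), np.float64(213.3110242410955))
```

View pics/w5.png

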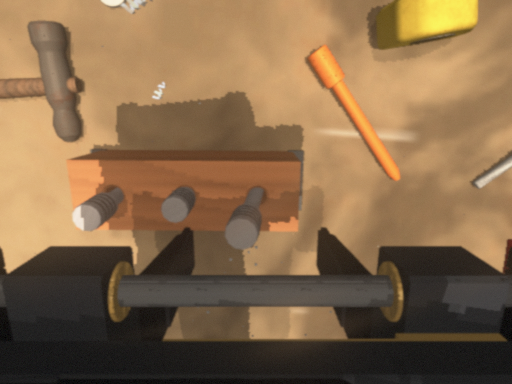

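Request:
{"method": "arm_command", "body": {
  "deltas": [
    [[0.3,0,0,-0.2,0],[0.3,0,0,-0.18,0],[0.3,0,0,-0.05,0],[0.5,0,0,0,0]]
  ]
}}

```text
t: 5.43
eef_pos: [506.7, 203.6, 126.2]
tcp_rot: [-3.139, 0.016, 0.176]
ft_force: [-0.4, 0.7, 0.8]
opening: 0.669
```

Request:
{"method": "arm_command", "body": {
  "deltas": [
    [[1,0.025,0,0,0],[1,0,0,0,0],[1,0,0,0,0],[1,0,0,0,0],[1,0,0,0,0]]
  ]
}}

```text
t: 5.85
eef_pos: [510.0, 203.6, 128.2]
tcp_rot: [-3.139, 0.015, 0.18]
ft_force: [0.0, -0.2, -0.4]
opening: 0.341
```

Request:
{"method": "arm_command", "body": {
  "deltas": [
    [[1,0,0,-0.02,0],[1,0,0,0,0],[1,0,0,0,0],[1,0,0,0,0]]
  ]
}}

```text
t: 6.18
eef_pos: [510.0, 203.6, 126.7]
tcp_rot: [-3.139, 0.014, 0.18]
ft_force: [-0.0, 0.5, -2.2]
opening: 0.202
```

```bash
python3 - <<'E'
from h import *
s=env.state(); print(s['t'],s['eef_pos'],s['tcp_rot'],s['ft_force'],s['opening'])
c=wcam(snap('wrist','w6'),s); snap('scene','s6'); crop('s6',125,85,275,205,5,'s6c')
s=env.state(); print(s['t'],s['eef_pos'],s['opening'])
E
```

```text
6.1833 [510.03258925 203.63451546 126.70327829] [-3.13922383  0.01353199  0.18018373] [-0.02425662  0.47835878 -2.18093395] 0.20196774419958416
6.2833 [510.05370734 203.62718765 126.69279609] 0.20043967502644924
```

View pics/s6c.png

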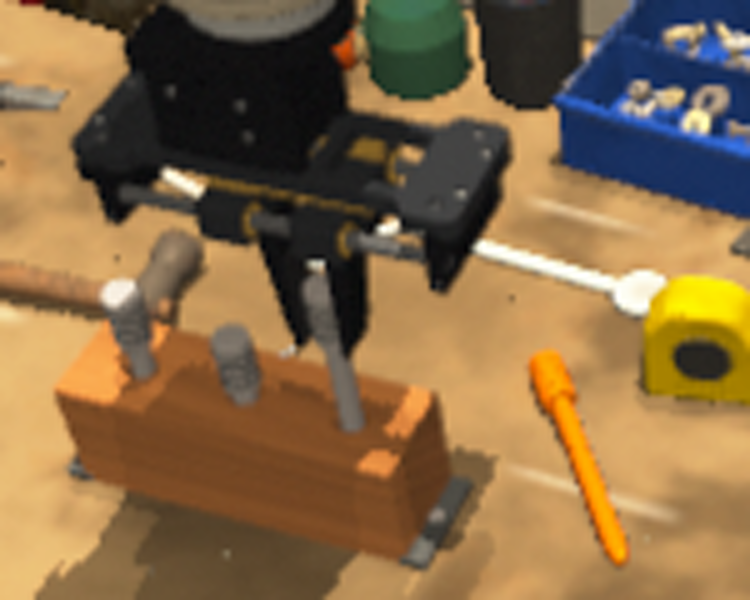

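View pics/w6.png

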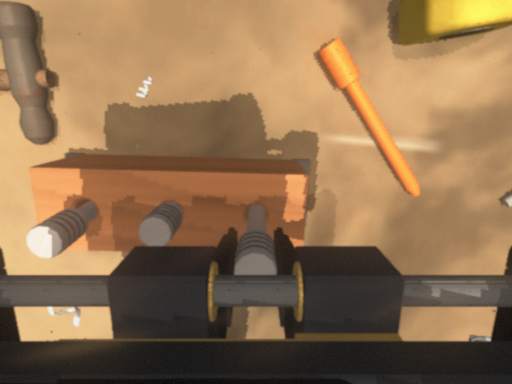

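Request:
{"method": "arm_command", "body": {
  "deltas": [
    [[1,0,0,0.05,0],[1,0,0,0.12,0],[1,0,0,0.15,0],[1,0,0,0.15,0]]
  ]
}}

```text
t: 6.62
eef_pos: [508.5, 203.2, 172.8]
tcp_rot: [-3.14, 0.02, 0.18]
ft_force: [-0.1, 1.0, -2.2]
opening: 0.203
```

Request:
{"method": "arm_command", "body": {
  "deltas": [
    [[1,0,0,0.2,0],[1,0,0,0.3,0],[1,0,0,0.3,0],[1,0,0,0.3,0],[1,0,0,0.1,0],[1,0,0,0,0]]
  ]
}}

```text
t: 7.12
eef_pos: [507.4, 203.0, 302.6]
tcp_rot: [-3.139, 0.018, 0.18]
ft_force: [0.2, -0.0, -2.1]
opening: 0.202
```

```bash
python3 - <<'E'
from h import *
s=env.state(); print(s['t'],s['eef_pos'],s['tcp_rot'],s['ft_force'],s['opening'],s['joints'])
snap('scene','s7'); snap('top','t7'); crop('s7',100,40,260,210,4,'s7c')
E
```

```text
7.1167 [507.3563879  202.96647808 302.64029974] [-3.13942097  0.01790819  0.18006913] [ 0.2251346  -0.00366672 -2.08632587] 0.20235918344502193 [0.25787301 0.30484108 1.61747845 0.00376481 1.23696058 1.64735458]
```

View pics/s7c.png

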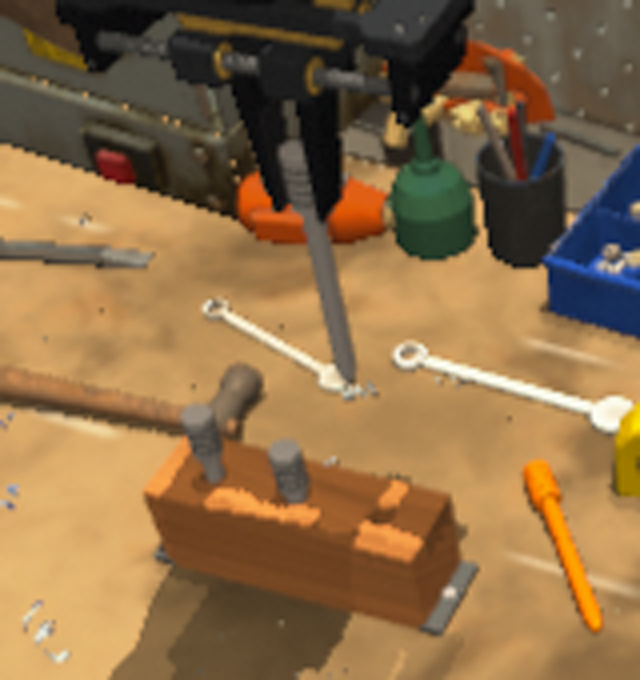

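Request:
{"method": "arm_command", "body": {
  "deltas": [
    [[1,-0.01,-0.1,0,0],[1,-0.01,-0.2,0,0],[1,-0.01,-0.3,0,0],[1,-0.02,-0.3,0,0],[1,-0.02,-0.3,0,0],[1,-0.02,-0.3,0,0],[1,-0.02,-0.3,0,0],[1,-0.02,-0.3,0,0],[1,-0.02,-0.3,0,0],[1,-0.01,-0.3,0,0],[1,-0.01,-0.3,0,0],[1,0,-0.3,0,0]]
  ]
}}

```text
t: 8.22
eef_pos: [477.9, -142.1, 283.1]
tcp_rot: [-3.132, 0.049, 0.188]
ft_force: [1.2, -0.8, -2.9]
opening: 0.204
```

Request:
{"method": "arm_command", "body": {
  "deltas": [
    [[1,0.05,-0.25,0.1,0],[1,0.05,-0.2,0.1,0],[1,0.02,-0.1,0,0],[1,0,0,0,0]]
  ]
}}

```text
t: 8.55
eef_pos: [485.7, -205.8, 297.3]
tcp_rot: [-3.126, 0.059, 0.183]
ft_force: [1.0, 0.1, -2.8]
opening: 0.204
```

```bash
python3 - <<'E'
from h import *
s=env.state(); print(s['t'],s['eef_pos'],s['tcp_rot'],s['ft_force'],s['opening'],s['joints'])
snap('scene','s8'); snap('top','t8'); crop('s8',290,120,430,270,4,'s8c');crop('t8',300,120,420,240,5,'t8c')
E
```

```text
8.55 [ 485.73487936 -205.84088123  297.26883783] [-3.12580566  0.05859202  0.18257413] [ 0.97465386  0.12313865 -2.78180426] 0.2038587717826309 [-0.51289396  0.29710957  1.6446353  -0.02672016  1.25506677  0.88478967]
```

View pics/s8c.png

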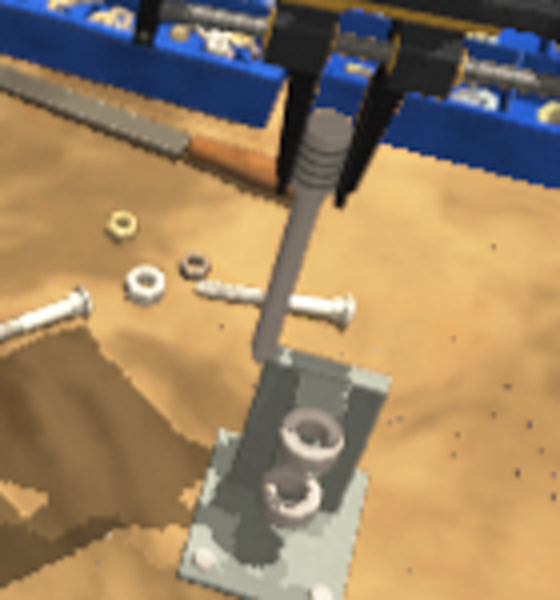

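View pics/t8.png

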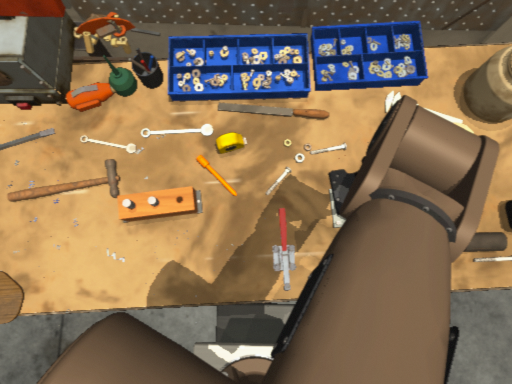

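Request:
{"method": "arm_command", "body": {
  "deltas": [
    [[1,0,0,0.4,0],[1,0,0,0,0],[1,0,0,0,0]]
  ]
}}

```text
t: 8.9
eef_pos: [484.3, -200.0, 335.8]
tcp_rot: [-3.121, 0.063, 0.187]
ft_force: [-0.9, -0.6, -2.3]
opening: 0.199
```

Request:
{"method": "arm_command", "body": {
  "deltas": [
    [[1,0,0,-0.4,0],[1,0,0,0,0],[1,0,0,0,0]]
  ]
}}

```text
t: 9.15
eef_pos: [484.5, -196.8, 296.0]
tcp_rot: [-3.122, 0.061, 0.191]
ft_force: [0.3, 0.1, -1.4]
opening: 0.205
```

Request:
{"method": "arm_command", "body": {
  "deltas": [
    [[1,0.4,0,0,0],[1,0,0,0,0],[1,0,0,0,0]]
  ]
}}

```text
t: 9.4
eef_pos: [524.7, -194.6, 297.2]
tcp_rot: [-3.119, 0.064, 0.192]
ft_force: [0.2, 0.1, -1.1]
opening: 0.205
```

Request:
{"method": "arm_command", "body": {
  "deltas": [
    [[1,-0.4,0,0,0],[1,0,0,0,0],[1,0,0,0,0]]
  ]
}}

```text
t: 9.65
eef_pos: [483.8, -193.4, 298.1]
tcp_rot: [-3.119, 0.065, 0.195]
ft_force: [0.2, -0.4, -1.6]
opening: 0.202
```

Request:
{"method": "arm_command", "body": {
  "deltas": [
    [[1,0,-0.4,0,0],[1,0,0,0,0],[1,0,0,0,0]]
  ]
}}

```text
t: 9.9
eef_pos: [484.0, -234.1, 301.4]
tcp_rot: [-3.121, 0.062, 0.196]
ft_force: [0.3, -0.4, -1.8]
opening: 0.198
```

```bash
python3 - <<'E'
from h import *
s=env.state(); print(s['t'],s['eef_pos'],s['tcp_rot'],s['joints'])
snap('scene','s9'); crop('s9',290,120,430,270,4,'s9c')
s=env.state(); print(s['t'],s['eef_pos'],s['tcp_rot'],s['joints'])
E
```

```text
9.9 [ 484.03164852 -234.06867193  301.44245107] [-3.12107518  0.06178577  0.19582154] [-0.55936861  0.31135698  1.61249943 -0.02860533  1.27691911  0.82533719]
9.95 [ 484.19214565 -234.33701651  301.45566587] [-3.12184355  0.06171144  0.19606923] [-0.55936846  0.31152656  1.61219728 -0.02915663  1.27646909  0.82524483]
```

View pics/s9c.png

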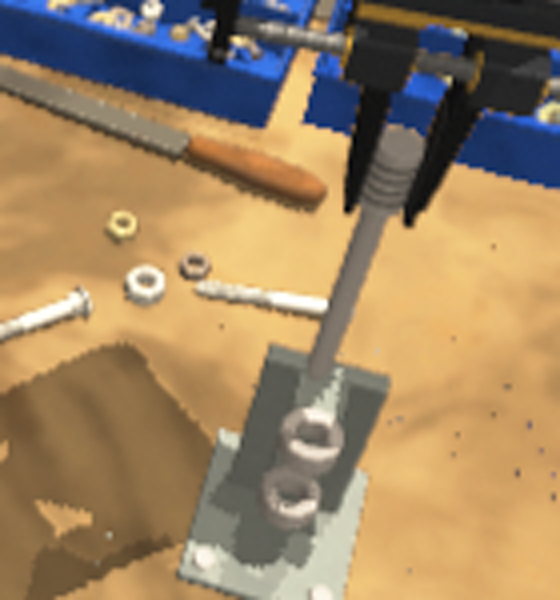

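```bash
python3 - <<'E'
from h import *
crop('s9',355,140,405,220,8,'s9d')
s=env.state(); c=snap('wrist','w9'); 
s=env.state(); print(s['t'],s['eef_pos'],s['tcp_rot'])
E
```

```text
10.0 [ 484.15618527 -233.73913073  301.22701255] [-3.12132767  0.06192216  0.19651684]
```

View pics/s9d.png

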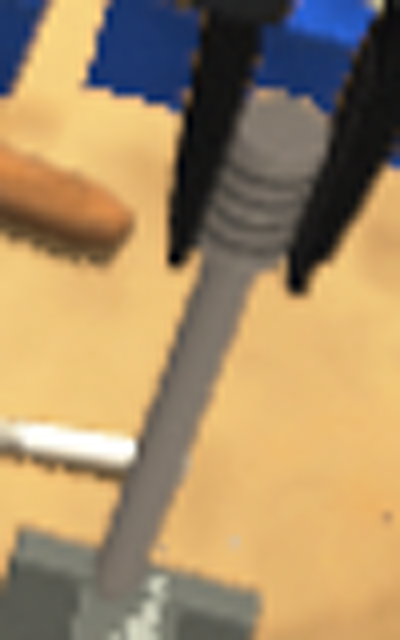

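View pics/w9.png

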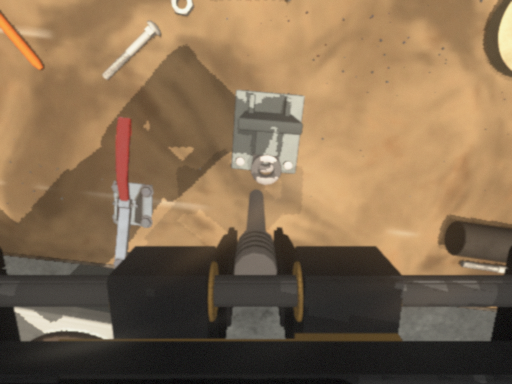

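```bash
cat >> h.py <<'E'
from scipy.optimize import least_squares
def fitpin(sc,top,neck,pt,x0,wc=None,wpt=None,w=1.0):
    def f(p):
        P=np.array(p[:3]); d=np.array([p[3],p[4],1.]);d/=np.linalg.norm(d)
        r=[]
        for L,o in ((149,top),(115,neck),(0,pt)):
            if o is not None: r+=list(np.array(proj(sc,P+L*d))-o)
        if wc is not None: r+=list(w*(np.array(proj(wc,P))-wpt))
        r+=[(p[2]-x0[2])/4]
        return r
    return least_squares(f,list(x0)+[0,0])
E
python3 - <<'E'
from h import *
s=env.state(); w=wcam(ld('w9'),s); sc=ld('s9')
b=np.array(proj(w,(488,-241,130))); print('bush pred',b); off=np.array([267,168.5])-b; print(off)
S=lambda x,y:np.array((355+x/8-.4,140+y/8-.4))
x0=[484,-233,184.5]
r=fitpin(sc,S(287,125),S(232,255),S(118,590),x0); print(np.round(r.x,3),np.round(r.fun,1))
r=fitpin(sc,S(287,125),S(232,255),S(118,590),x0,w,np.array([257,193])-off); print(np.round(r.x,3),np.round(r.fun,1))
R=Ro.from_euler('xyz',s['tcp_rot']).as_matrix(); print('tool axis',-R[:,2], 'grasp',s['eef_pos']-19*R[:,2])
E
```

```text
bush pred [266.37593093 171.51437716]
[ 0.62406907 -3.01437716]
[ 4.80526e+02 -2.34533e+02  1.84616e+02  3.50000e-02  0.00000e+00] [-0.6  0.5  0.9 -0.7 -0.2  0.2  0. ]
[ 4.78044e+02 -2.33762e+02  1.86773e+02  3.60000e-02 -6.00000e-03] [-0.6  0.5  0.8 -0.7 -0.8  0.3  0.3 -0.1  0.6]
tool axis [ 0.06463561 -0.00779321  0.9978785 ] grasp [ 485.38426192 -233.88720174  320.18670407]
```

Request:
{"method": "arm_command", "body": {
  "deltas": [
    [[1,0.08,-0.07,-0.15,0],[1,0,0,-0.15,0],[1,0,0,0,0],[1,0,0,0,0]]
  ]
}}

```text
t: 10.33
eef_pos: [493.4, -239.3, 272.4]
tcp_rot: [-3.123, 0.06, 0.198]
ft_force: [0.4, -0.3, -1.6]
opening: 0.203
```

```bash
python3 - <<'E'
from h import *
s=env.state(); print(s['t'],s['eef_pos'],s['tcp_rot'])
snap('wrist','w10'); snap('scene','s10')
s=env.state(); print(s['t'],s['eef_pos'],s['tcp_rot'])
crop('s10',340,160,420,250,7,'s10c'); crop('w10',200,100,320,260,4,'w10c')
E
```

```text
10.3333 [ 493.37597951 -239.27635     272.4243988 ] [-3.123202    0.05976126  0.19811136]
10.4333 [ 493.3338718  -239.29791438  272.7072723 ] [-3.12353129  0.05938958  0.19813359]
```

View pics/s10c.png

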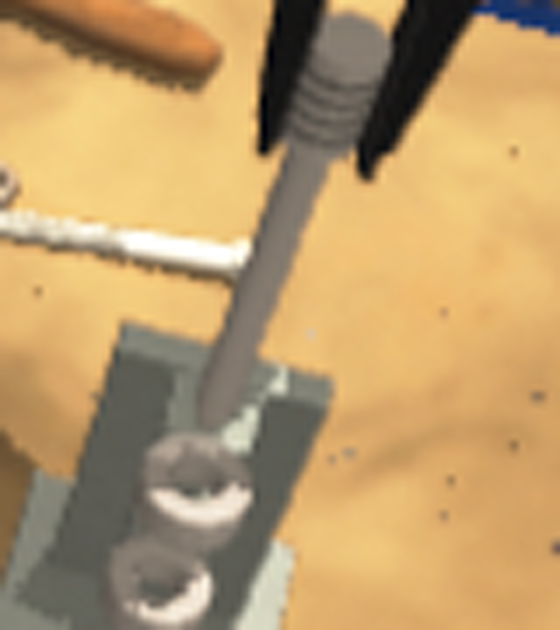

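View pics/w10c.png

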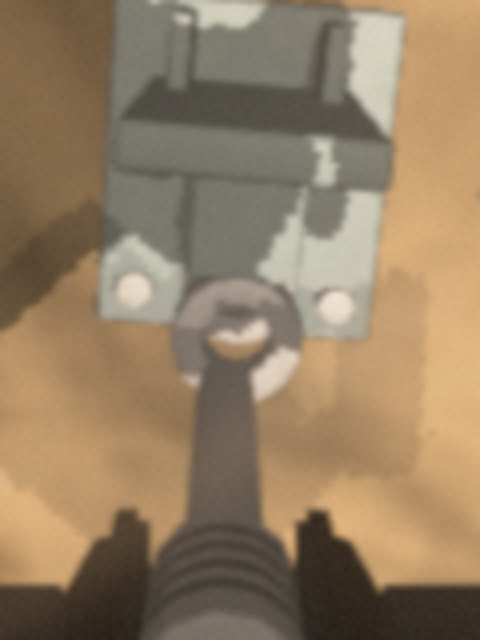

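```bash
python3 - <<'E'
from h import *
s=env.state(); w=wcam(ld('w10'),s); sc=ld('s10')
W=lambda x,y:np.array((200+x/4-.4,100+y/4-.4))
b=np.array(proj(w,(488,-241,130))); off=W(237,340)-b; print('off',off)
S=lambda x,y:np.array((340+x/7-.4,160+y/7-.4))
print('scene bush',proj(sc,(488,-241,130)),S(198,476))
x0=[488,-240,156]
r=fitpin(sc,S(350,48),S(313,150),S(213,415),x0); print(np.round(r.x,3),np.round(r.fun,1))
r=fitpin(sc,S(350,48),S(313,150),S(213,415),x0,w,W(228,360)-off); print(np.round(r.x,3),np.round(r.fun,1))
E
```

```text
off [ 0.18694703 -2.35970196]
scene bush (np.float64(367.6423505721416), np.float64(228.0645989431353)) [367.88571429 227.6       ]
[ 4.91291e+02 -2.39153e+02  1.56056e+02 -0.00000e+00 -4.00000e-03] [-0.1  0.4  0.1 -0.6 -0.   0.1  0. ]
[ 4.90606e+02 -2.38787e+02  1.56636e+02  1.00000e-03 -6.00000e-03] [-0.1  0.4  0.1 -0.6 -0.3  0.2  0.1 -0.   0.2]
```

Request:
{"method": "arm_command", "body": {
  "deltas": [
    [[1,-0.025,-0.02,-0.1,0],[1,0,0,-0.1,0],[1,0,0,0,0]]
  ]
}}

```text
t: 10.68
eef_pos: [491.0, -241.1, 252.9]
tcp_rot: [-3.126, 0.057, 0.199]
ft_force: [0.2, 0.5, -2.6]
opening: 0.205
```

```bash
python3 - <<'E'
from h import *
s=env.state(); print(s['t'],s['eef_pos'],s['tcp_rot'])
snap('wrist','w11'); snap('scene','s11')
s=env.state(); print(s['t'],s['eef_pos'],s['tcp_rot'])
crop('s11',340,160,420,250,7,'s11c'); crop('w11',200,100,320,260,4,'w11c')
E
```

```text
10.6833 [ 490.97412414 -241.14949803  252.86305419] [-3.12565564  0.05718101  0.19879082]
10.7833 [ 491.3642586  -241.42880581  254.18688322] [-3.12655207  0.05630719  0.1987136 ]
```

View pics/s11c.png

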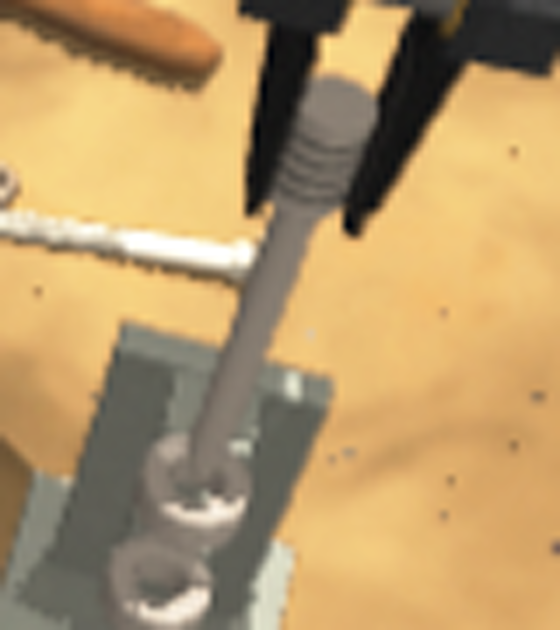

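View pics/w11c.png

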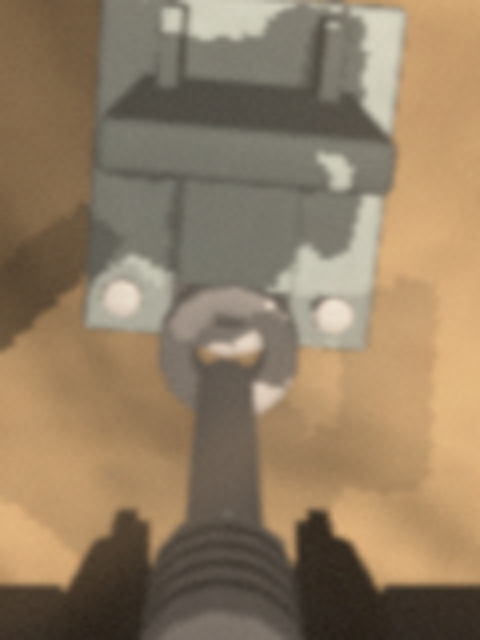

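```bash
python3 - <<'E'
from h import *
s=env.state(); 
s['eef_pos']=np.array([490.97,-241.15,252.86]); s['tcp_rot']=np.array([-3.12566,.05718,.1988])
w=wcam(ld('w11'),s); sc=ld('s11')
W=lambda x,y:np.array((200+x/4-.4,100+y/4-.4))
b=np.array(proj(w,(488,-241,130))); off=W(229.5,350)-b; print('off',off)
S=lambda x,y:np.array((340+x/7-.4,160+y/7-.4))
x0=[488,-241,136.5]
r=fitpin(sc,S(340,108),S(300,208),S(207,472),x0); print(np.round(r.x,3),np.round(r.fun,1))
for v in (362,370):
  r=fitpin(sc,S(340,108),S(300,208),S(207,472),x0,w,W(227,v)-off); print(np.round(r.x,3),np.round(r.fun,1))
  print(atz(w,*(W(227,v)-off),137))
E
```

```text
off [ 0.30121219 -3.2904812 ]
[ 4.86507e+02 -2.42937e+02  1.36560e+02  3.00000e-02  7.00000e-03] [-0.4  0.4  0.5 -0.5 -0.1  0.1  0. ]
[ 4.86941e+02 -2.41119e+02  1.36026e+02  3.00000e-02 -6.00000e-03] [-0.3  0.4  0.3 -0.6 -1.  -0.2  0.4  0.1 -0.1]
[ 487.23438891 -240.68063309  137.        ]
[ 4.85585e+02 -2.41369e+02  1.37267e+02  3.10000e-02 -5.00000e-03] [-0.3  0.4  0.4 -0.5 -1.  -0.   0.4  0.   0.2]
[ 485.45088912 -241.03736132  137.        ]
```

Request:
{"method": "arm_command", "body": {
  "deltas": [
    [[1,0.01,0.005,-0.08,0],[1,0,0,-0.1,0],[1,0,0,0,0]]
  ]
}}

```text
t: 11.03
eef_pos: [492.7, -241.0, 235.3]
tcp_rot: [-3.128, 0.055, 0.198]
ft_force: [0.4, -0.2, -1.1]
opening: 0.205
```

```bash
python3 - <<'E'
from h import *
s=env.state(); print(s['t'],s['eef_pos'],s['tcp_rot'],s['ft_force'])
snap('wrist','w12'); snap('scene','s12')
s=env.state(); print(s['t'],s['eef_pos'],s['tcp_rot'],s['ft_force'])
crop('s12',340,160,420,250,7,'s12c'); crop('w12',200,100,320,260,4,'w12c')
E
```

```text
11.0333 [ 492.71677115 -241.04954917  235.26036909] [-3.12762941  0.05506771  0.19838918] [ 0.44621722 -0.19905071 -1.12680384]
11.1333 [ 493.13444479 -241.3028638   236.63287266] [-3.12853994  0.05409842  0.19841128] [ 0.36334748  0.55690787 -1.58947837]
```

View pics/s12c.png

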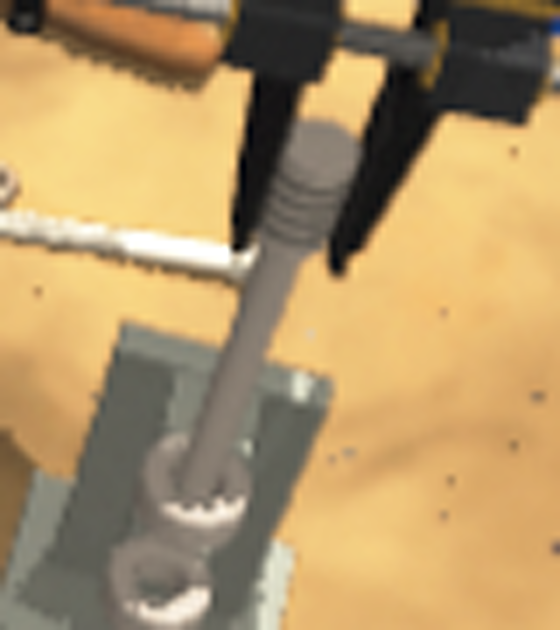

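View pics/w12c.png

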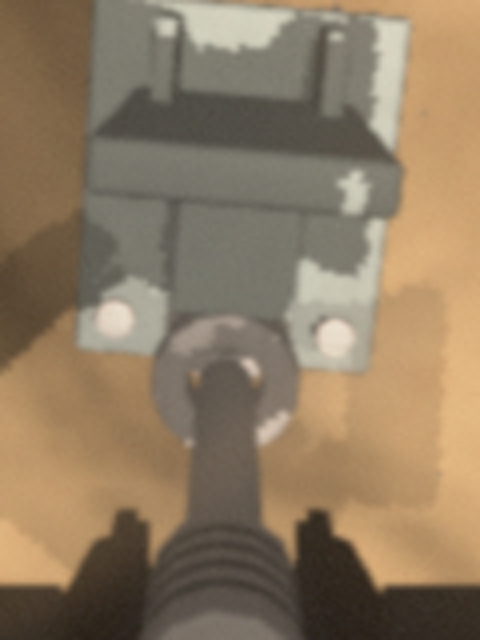

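Request:
{"method": "arm_command", "body": {
  "deltas": [
    [[1,-0.015,0,-0.12,0],[1,-0.01,0,-0.12,0],[1,0,0,0,0]]
  ]
}}

```text
t: 11.38
eef_pos: [491.2, -241.6, 213.0]
tcp_rot: [-3.13, 0.052, 0.198]
ft_force: [0.0, -0.1, -2.3]
opening: 0.203
```

```bash
python3 - <<'E'
from h import *
s=env.state(); print(s['t'],s['eef_pos'],s['tcp_rot'],s['ft_force'])
snap('wrist','w13'); snap('scene','s13')
s=env.state(); print(s['t'],s['eef_pos'],s['tcp_rot'],s['ft_force'])
crop('s13',340,160,420,250,7,'s13c'); crop('w13',200,100,320,260,4,'w13c')
E
```

```text
11.3833 [ 491.18382639 -241.62278976  212.96428873] [-3.1302042   0.05238509  0.19848969] [ 0.00348904 -0.05257459 -2.27985247]
11.4833 [ 491.85343489 -242.0020098   214.64462881] [-3.13171519  0.05081758  0.19838461] [ 0.22417062 -0.49681783 -1.8907216 ]
```

View pics/s13c.png

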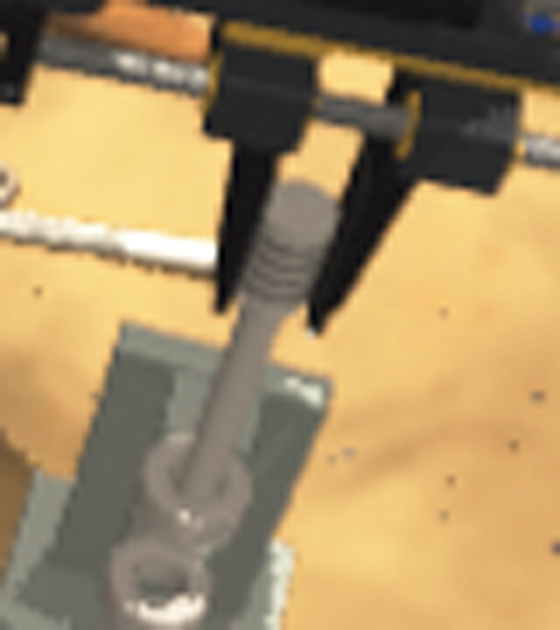

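View pics/w13c.png

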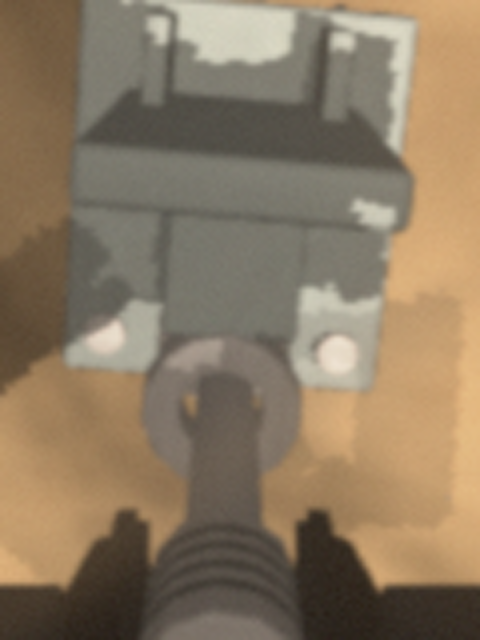

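Request:
{"method": "arm_command", "body": {
  "deltas": [
    [[1,-0.01,0.01,-0.12,0],[1,-0.005,0,-0.12,0],[1,0,0,0,0]]
  ]
}}

```text
t: 11.73
eef_pos: [491.7, -241.7, 193.1]
tcp_rot: [-3.135, 0.047, 0.198]
ft_force: [-0.2, -1.1, -2.2]
opening: 0.206
```

```bash
python3 - <<'E'
from h import *
s=env.state(); print(s['t'],s['eef_pos'],s['tcp_rot'],s['ft_force'])
snap('wrist','w14'); snap('scene','s14')
s=env.state(); print(s['t'],s['eef_pos'],s['tcp_rot'],s['ft_force'])
crop('s14',340,160,420,250,7,'s14c'); crop('w14',200,100,320,260,4,'w14c')
E
```

```text
11.7333 [ 491.66050674 -241.70482871  193.0688158 ] [-3.1350118   0.04730658  0.19831612] [-0.23336499 -1.10256719 -2.20513396]
11.8333 [ 492.13777588 -241.93761343  194.49762291] [-3.13606251  0.04618327  0.19824682] [-0.76387864  0.89985654 -3.144007  ]
```

View pics/s14c.png

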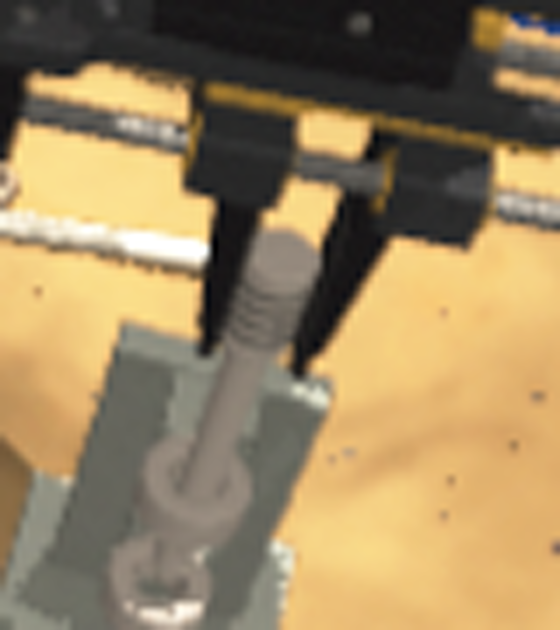

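View pics/w14c.png

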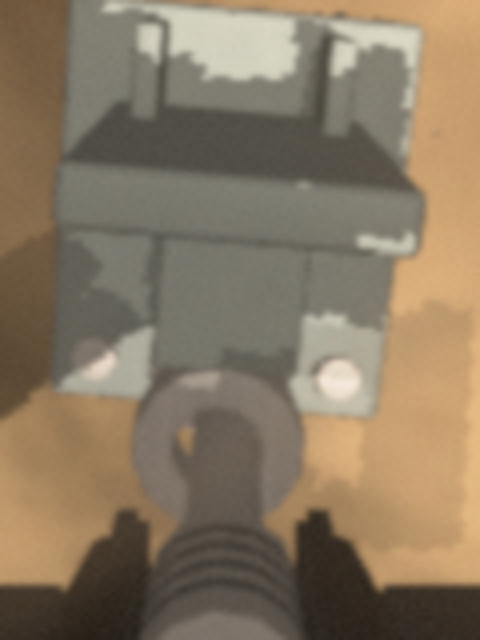

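Request:
{"method": "arm_command", "body": {
  "deltas": [
    [[1,0,0.015,-0.02,0],[1,0,0,0,0]]
  ]
}}

```text
t: 12.0
eef_pos: [492.5, -240.7, 194.1]
tcp_rot: [-3.137, 0.045, 0.198]
ft_force: [-0.8, -0.6, -3.1]
opening: 0.203
```

```bash
python3 - <<'E'
from h import *
s=env.state(); print(s['t'],s['eef_pos'],s['tcp_rot'],s['ft_force'])
snap('wrist','w15'); snap('scene','s15')
s=env.state(); print(s['t'],s['eef_pos'],s['tcp_rot'],s['ft_force'])
crop('s15',345,180,395,255,8,'s15c'); crop('w15',200,140,300,260,5,'w15c')
sc=ld('s15')
for z in (130,76): print(z,[ (round((u-345+.4)*8),round((v-180+.4)*8)) for u,v in [proj(sc,(488,-241,z))]])
E
```

```text
12.0 [ 492.5169618  -240.67369917  194.07164263] [-3.13737419  0.04514812  0.19824499] [-0.77900079 -0.56186332 -3.05980116]
12.1 [ 492.53856875 -240.79012673  194.14381681] [-3.13745537  0.04504012  0.19821779] [-1.14529633  0.2377413  -1.28694563]
130 [(184, 388)]
76 [(142, 502)]
```

View pics/s15c.png

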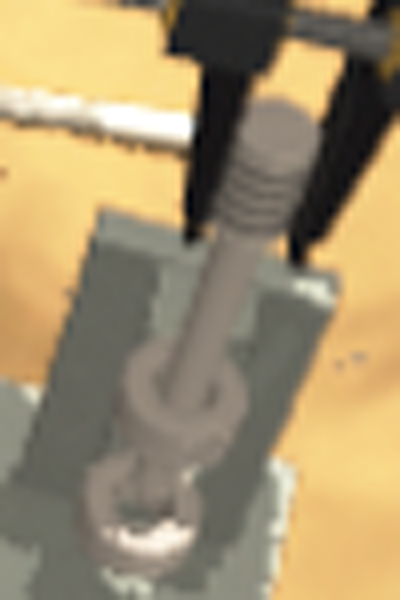

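View pics/w15c.png

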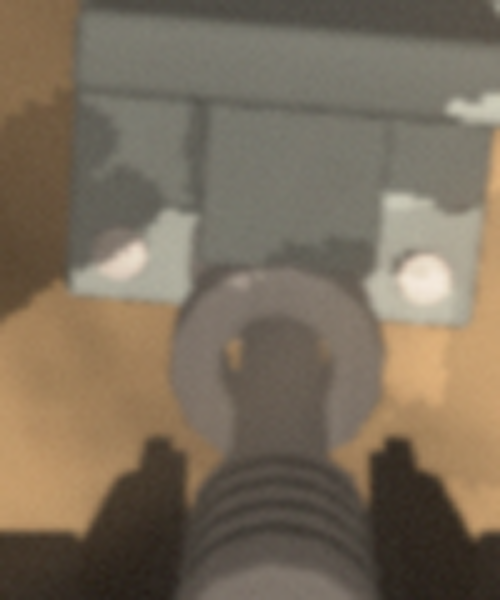

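```bash
python3 - <<'E'
from h import *
crop('s15',350,215,380,255,18,'s15d')
sc=ld('s15')
for X in [(488,-241,130),(488,-241,77),(488,-241,76),(491,-241,77),(488,-244,77)]: print(X,[ (round((u-350+.4)*18),round((v-215+.4)*18)) for u,v in [proj(sc,X)]])
E
```

```text
(488, -241, 130) [(325, 242)]
(488, -241, 77) [(231, 494)]
(488, -241, 76) [(230, 499)]
(491, -241, 77) [(239, 475)]
(488, -244, 77) [(256, 504)]
```

View pics/s15d.png

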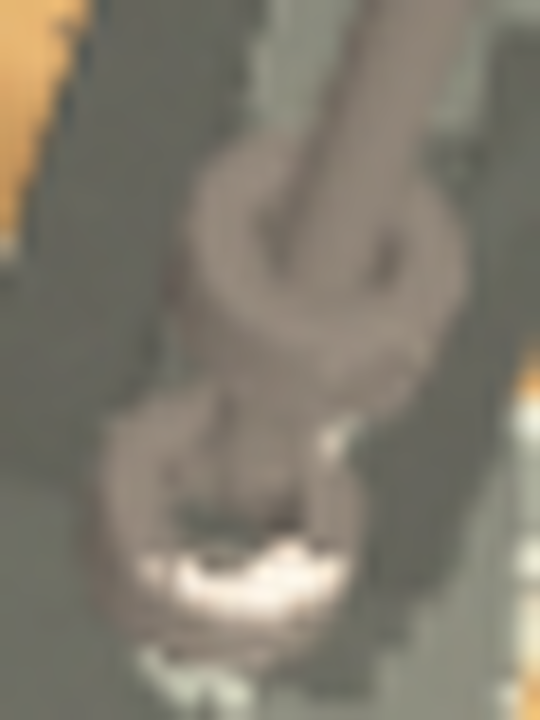

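```bash
python3 - <<'E'
from h import *
sc=ld('s15'); s=env.state()
S=lambda x,y:np.array((345+x/8-.4,180+y/8-.4)); D=lambda x,y:np.array((350+x/18-.4,215+y/18-.4))
for p in (D(260,488),D(245,488),D(260,500)):
  r=fitpin(sc,S(280,135),S(241,225),p,[488,-241,77.5]); d=r.x; print(np.round(d,3),np.round(r.fun,1), 'at130',d[0]+d[3]*(130-d[2]),d[1]+d[4]*(130-d[2]))
crop('s15',355,180,395,225,14,'s15e')
for L in (149,115,53,0): 
  u,v=proj(sc,(488+.03*L,-241,77.5+L)); print(L,(u-355+.4)*14,(v-180+.4)*14)
E
```

```text
[ 4.90054e+02 -2.43434e+02  7.74980e+01  1.80000e-02  2.00000e-02] [-0.4 -0.2  0.5  0.2 -0.1 -0.1 -0. ] at130 490.9772059999284 -242.40367172493757
[ 4.89279e+02 -2.41929e+02  7.74960e+01  2.30000e-02  8.00000e-03] [-0.3 -0.2  0.4  0.2 -0.1 -0.1 -0. ] at130 490.5034034963069 -241.48523120139166
[ 4.88521e+02 -2.43923e+02  7.74920e+01  2.90000e-02  2.30000e-02] [-0.4 -0.2  0.5  0.3 -0.1 -0.1 -0. ] at130 490.0627276051263 -242.7008441232775
149 347.6567311389991 236.1214383542477
115 286.8201800229859 399.4588216187692
53 186.66942878393886 668.3491735416968
0 110.5203529187579 872.7984817562813
```

View pics/s15e.png

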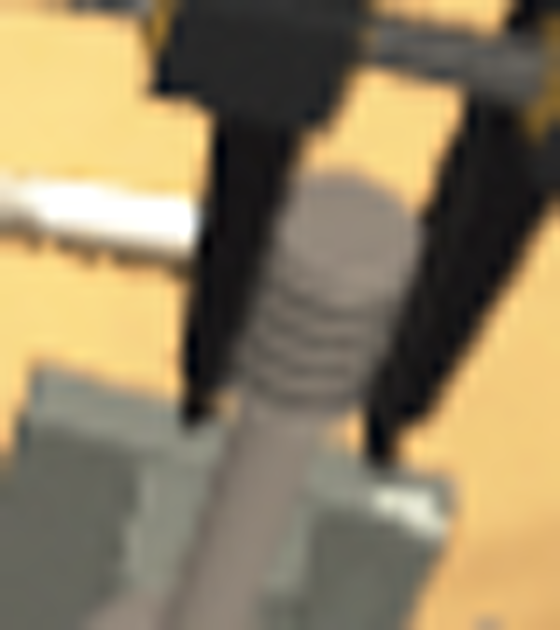

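Request:
{"method": "arm_command", "body": {
  "deltas": [
    [[1,-0.015,0.01,-0.05,0],[1,0,0,-0.05,0],[1,0,0,0,0]]
  ]
}}

```text
t: 12.35
eef_pos: [491.4, -239.9, 184.3]
tcp_rot: [-3.139, 0.043, 0.198]
ft_force: [0.2, -0.6, -2.4]
opening: 0.201
```

```bash
python3 - <<'E'
from h import *
s=env.state(); print(s['t'],s['eef_pos'],s['tcp_rot'],s['ft_force'],s['moment'])
snap('wrist','w16'); snap('scene','s16')
s=env.state(); print(s['t'],s['eef_pos'],s['tcp_rot'],s['ft_force'])
crop('s16',350,200,385,245,14,'s16c'); crop('w16',200,140,300,260,5,'w16c')
E
```

```text
12.35 [ 491.40190547 -239.88734181  184.25181837] [-3.13902473  0.04319411  0.19821066] [ 0.18198153 -0.58364341 -2.4216418 ] [-0.02639228  0.14131403 -0.02064479]
12.45 [ 491.59449131 -240.02518617  184.78278494] [-3.13926513  0.04295645  0.1981785 ] [-0.04952297 -0.01843212 -2.34977639]
```

View pics/s16c.png

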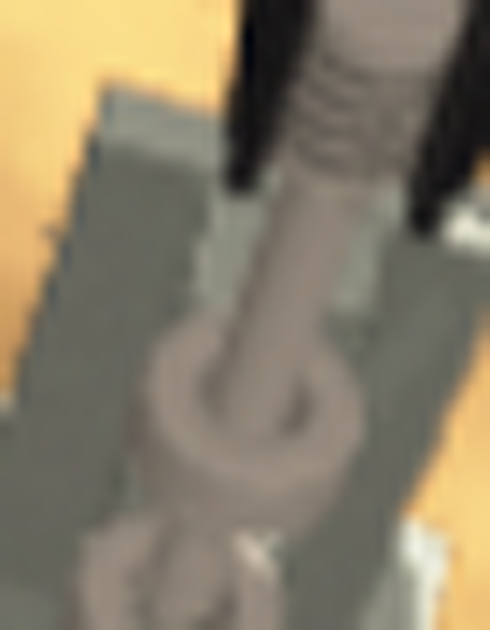

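View pics/w16c.png

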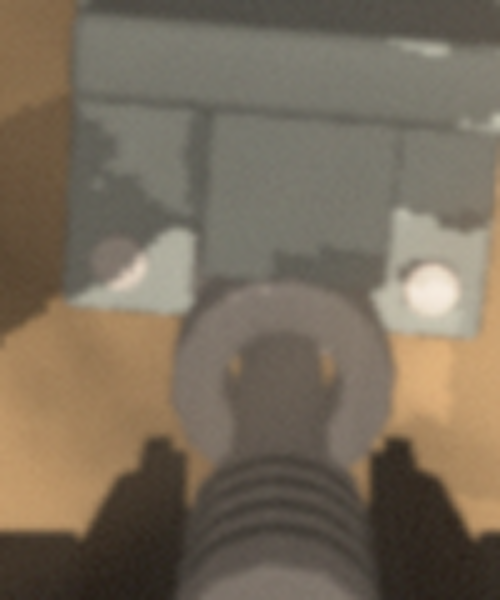

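Request:
{"method": "arm_command", "body": {
  "deltas": [
    [[1,-0.005,0,-0.08,0],[1,0,0,-0.08,0],[1,0,0,0,0]]
  ]
}}

```text
t: 12.7
eef_pos: [490.9, -240.1, 167.6]
tcp_rot: [-3.14, 0.043, 0.198]
ft_force: [-0.5, -1.0, -2.9]
opening: 0.203
```

```bash
python3 - <<'E'
from h import *
s=env.state(); print(s['t'],s['eef_pos'],s['tcp_rot'],s['ft_force'],s['moment'])
snap('wrist','w17'); snap('scene','s17')
s=env.state(); print(s['t'],s['eef_pos'],s['tcp_rot'],s['ft_force'])
crop('s17',350,200,385,245,14,'s17c'); crop('w17',200,140,300,260,5,'w17c')
E
```

```text
12.7 [ 490.92494179 -240.1283544   167.57430995] [-3.13965896  0.04296327  0.19825728] [-0.51084192 -0.99894218 -2.87979046] [-0.02704264  0.14095683 -0.0218759 ]
12.8 [ 491.2384948  -240.27586433  168.56505121] [-3.1401588   0.04238173  0.19823109] [-0.8711431  -0.54707237 -2.99709816]
```

View pics/s17c.png

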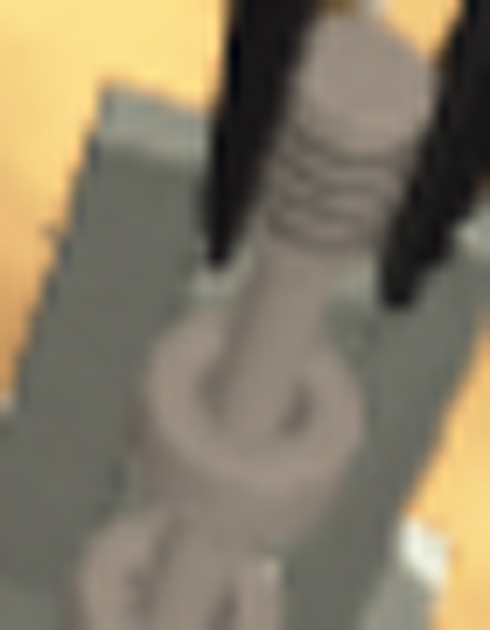

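View pics/w17c.png

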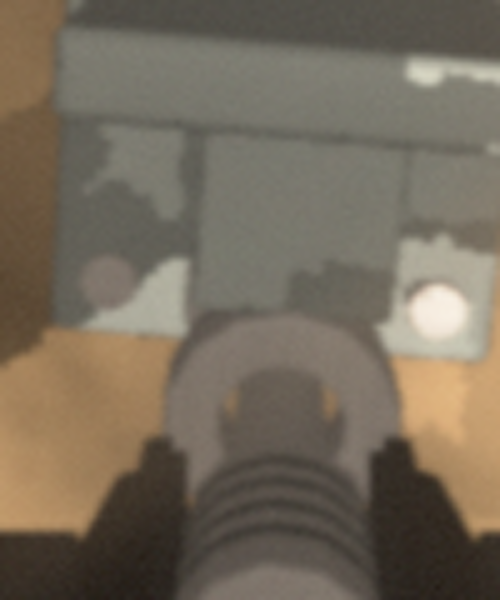

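Request:
{"method": "arm_command", "body": {
  "deltas": [
    [[1,-0.005,0,-0.06,0],[1,0,0,-0.07,0],[1,0,0,0,0],[1,0,0,0,0]]
  ]
}}

```text
t: 13.13
eef_pos: [490.6, -240.4, 154.4]
tcp_rot: [-3.14, 0.043, 0.198]
ft_force: [-0.3, -0.8, -0.9]
opening: 0.204
```

Request:
{"method": "arm_command", "body": {
  "deltas": [
    [[1,0,0,0,0],[1,0,0,0,0]]
  ]
}}

```text
t: 13.3
eef_pos: [490.7, -240.4, 154.2]
tcp_rot: [-3.14, 0.043, 0.198]
ft_force: [-0.8, 0.3, -1.8]
opening: 0.205
```

```bash
python3 - <<'E'
from h import *
s=env.state(); print(s['t'],s['eef_pos'],s['tcp_rot'],s['ft_force'],s['qvel'])
snap('wrist','w18'); snap('scene','s18')
s=env.state(); print(s['t'],s['eef_pos'],s['tcp_rot'],s['ft_force'],s['opening'])
crop('s18',345,195,395,255,10,'s18c'); crop('w18',200,140,300,260,5,'w18c')
E
```

```text
13.3 [ 490.70437691 -240.39954892  154.23148901] [-3.14016817  0.04254696  0.19827053] [-0.82126767  0.26901159 -1.81880424] [-0.00018365 -0.00077228 -0.00040412 -0.00011456 -0.00134001 -0.00141489]
13.4 [ 490.70175239 -240.40872641  154.30940926] [-3.14026615  0.04247219  0.19827423] [-0.79190524 -0.43580253 -1.84283259] 0.20390258134626518
```

View pics/s18c.png

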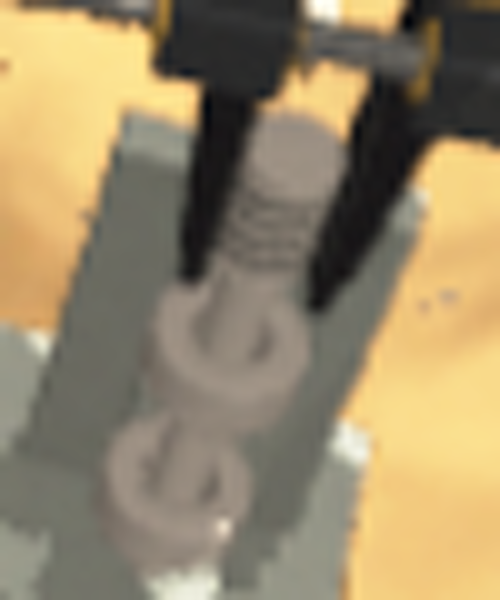

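View pics/s18.png

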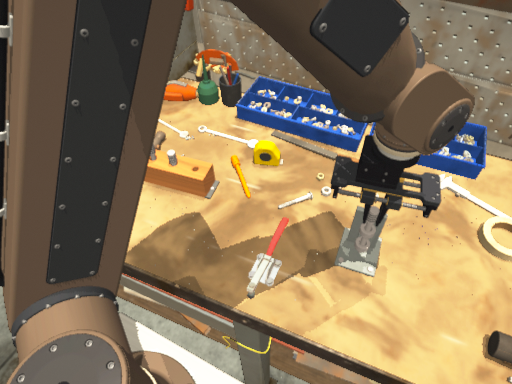

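```bash
python3 - <<'E'
from h import *
sc=ld('s18')
for z in (180,184,187,190): print(z,[((u-345+.4)*10,(v-195+.4)*10) for u,v in [proj(sc,(489.5,-241,z))]])
s=env.state();print(s['t'],s['opening'],np.abs(s['qvel']).max())
env.job_done()
E
```

```text
180 [(np.float64(287.26172103161525), np.float64(182.0134529959895))]
184 [(np.float64(291.88663288260864), np.float64(169.54815707084174))]
187 [(np.float64(295.38202910577263), np.float64(160.12718869324567))]
190 [(np.float64(298.9005743419832), np.float64(150.64382792693033))]
13.4 0.20390258134626518 0.00233040337364964
the job is handed in; nothing more can be done
```

I pulled the long pin out of the rack and threaded it point first through the upper bush and then the lower one. I handed it in at about 13.4 s, still gripped by the head and at rest.

**Last checks**
- **Height:** the head top matches about 187 mm in the scene picture. That puts the point near 38 mm, about 22 mm out below the lower bush, and the head's underside about 22 mm above the upper bush.
- **Position:** the pin showed through both bushes, roughly centred, and the sideways force was below about 1 N.
- **Grip and motion:** the opening was steady at about 19 mm on the 20 mm head, and the joint speeds were almost zero.
- **Other pins:** both still stood in the rack in the last clear view of it, taken after the lift. The arm partly hides the rack in the final picture.

**What went wrong or disagreed**
- **Orange look-alike:** it was upright on the first approach and lying on the bench when I next looked, during my first lowering over the rack. I never saw what tipped it over. It is still on the bench.
- **First grasp:** in the same interval the long pin's head moved about 10 mm sideways. I abandoned that grasp, turned the jaws a quarter turn and gripped again so that they straightened it.
- **Tool tilt:** it drifted to about 0.065 rad while carrying the pin and was 0.042 rad at the end. The pin's own tilt was last fitted at roughly 0.02–0.04 rad, and the wrist and scene cameras differed by 1–3 mm on its sideways position.

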